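# Load the strip test nest, feel every strip home, clamp it and lower the contact head

### The arm

A 6-joint arm with a two-finger parallel gripper is mounted at the origin on the work surface; the furniture and walls round the work are solid. World frame = base frame: x ahead of the robot, y to its left, z up, the work surface at z = 0. Lengths are in m, angles in rad, forces in N, time in s.
With the tool pointing down it reaches from about 0.3 to 1 m from the base axis. Payload 5.1 kg.
Tool frame: the origin (TCP) lies midway between the tips of the shut fingers; the grasp point (between the pads) lies 19 mm behind it (arm.hold_point_z is the distance from the TCP to the grasp point, in m); z points along the fingers, y is the line along which they close (so a half turn about z gives the same grasp; the last joint's range is limited). The gripper opens to 95 mm and grips with 3 to 60 N. Pads are 20 mm wide; open, the fingers measure 119 mm over their backs; the gripper's body (75 mm by 180 mm) begins 59 mm behind the grasp point.
Start: joints at [-1.334, 0.124, 1.65, -0, 1.367, -0.083], TCP at [0.204, -0.617, 0.215] pointing down, gripper open.
Joint ranges: [-2.61, 2.61], [-1.02, 2.33], [0.03, 2.71], [-1.35, 4.49], [0.32, 2.68], [-2.91, 2.91]. Speed limits (rad/s): [2.57, 2.57, 3.14, 3.14, 3.14, 3.14].

### API

Orientations are given as a rotation vector (axis times angle).
In Python, from plant import status, imaging, order, nets, arm gives the robot as it stands.
- The arm moves only by the tool jog_arm, never from a script. Its argument "commands" is text: rows parted by semicolons, each of 7 numbers parted by spaces: the opening, from 0 (shut) to 1 (fully open), then the shift along the tool's x, y, z in units of 0.2 m (1.0 is 0.2 m), then the turn, a rotation vector about the tool's x, y, z in units of 5 degrees (1.0 is 5 degrees). In form: grip dx dy dz wx wy wz; .... A call has 1 to 12 rows; each row shifts and turns the commanded pose from where the row before left it, along the tool's axes as they then stand; what a row does not reach is not made up. A row lasts 1/10 s, in which the tool goes at most 50 mm and 8.59 degrees, less where a joint would pass 70% of its speed; a pose out of reach is approached as far as the arm can. A call with a number of a shift or a turn outside -1 to 1 is refused whole. A call with a gripper value outside its range is refused whole. The fingers move at their own pace and stop on an object; "grip_force" is the grip in N (left out, the last holds). Time passes only in rows, so rows that do not move let the fingers close. It gives the time, the measured TCP pose, the force, the opening and the grip force at its end, in the units of the state.
- status.observe(): the state, without advancing time (a new reading comes with each control period).
- imaging.get_image(name): name is "side" or "top"; returns the picture (480x640x3 uint8, red, green, blue); there is no depth.
- imaging.calibration(name): a dict with "vfov" (degrees; the focal length in pixels is half the picture's height over the tangent of half this angle, whatever the lens; pixels are square), "cx", "cy" (the principal point, pixels), "R" (3x3) and "t" (3): a world point X has camera coordinates R X + t. Camera axes: x right, y down, z forward; pixel columns grow to the right and rows downward; lengths in m; the calibration is good to about 2 mm. A picture is of the moment at which its call begins. calibration takes no time and is no camera call.
- order.sign_off(): hands the job in; it is judged then, once.
Trained networks look in the newest picture that a camera, given by its name, has taken for a name from the list of things; names that differ only in an ending like _2 or _b are one class to them, and where a whole thing is asked for, a point or a joint stands for the part that bears it (a point fixed in the world has none). Each returns a list of dicts, best first, with "confidence" (0 to 1); they miss things now and then, are a little off and sometimes report something else, mostly with a low value. They report only what shows in the picture. A call takes as long as a camera call.
- nets.outline_of(name, camera): "region" (480x640 bool, what is visible of it).
- nets.pinpoint(name, camera): "centre" ([x, y, z] in m, in the coordinates of the camera as it stood for that picture, good to about 4 mm: a listed point, or the origin of a listed thing).
The state is a dict: "t": time; "joint_pos": joint angles; "qvel": joint speeds; "joint_efforts": joint torques, N m; "ee_pos": TCP position; "orientation": TCP orientation; "force": force on the tool from outside, world axes, zero at the start; "torque": the same for the moment, N m; "width": finger opening in m; "grip_force": force on a finger pad.
Only numpy, scipy, OpenCV 4.12 (cv2) and the standard library are available. Lean on these libraries where they do the work, as an engineer would, in place of code of your own. Each camera call takes 0.05 s, during which the arm holds its last target. There are 200 camera calls.

### The job

Get the strip tester in front of you ready for a test: flip the small ball-ended lever on its head over to the hinge side so that the contact feet lift, swing the hinged clamp frame wide open, and lay every strip from the white pin tray into the nest, one to a lane. Feel at both ends that each strip sits fully down on its seats - pressing it past the sprung end catch if it hangs up - before you close the clamp frame over them, then flip the lever back to bring the feet down. Leave the cups and the applicator rod where they are.

Things in the scene. Friction and masses are not known exactly. Their poses are not given: they have to be found in the camera images.
- nest: the strip tester's nest, bolted down: grey bed plate 260 x 230 mm, top 18 mm over the table, with four parallel lanes 42 mm apart in two white slotted combs. Origin on the table under the middle of the lanes; x runs along the lanes, away from the datum stop towards the hinge; y to the left, z up
- lane_0 (a point): Rightmost lane, y = -63 mm in the nest: the middle of its seat, at the height of a fully seated strip's underside, 36 mm over the table; axes as the nest: x along the lane away from the datum stop, y to the left, z up
- lane_1 (a point): Lane second from the right, y = -21 mm in the nest: the middle of its seat, at the height of a fully seated strip's underside, 36 mm over the table; axes as the nest: x along the lane away from the datum stop, y to the left, z up
- lane_2 (a point): Lane second from the left, y = +21 mm in the nest: the middle of its seat, at the height of a fully seated strip's underside, 36 mm over the table; axes as the nest: x along the lane away from the datum stop, y to the left, z up
- lane_3 (a point): Leftmost lane, y = +63 mm in the nest: the middle of its seat, at the height of a fully seated strip's underside, 36 mm over the table; axes as the nest: x along the lane away from the datum stop, y to the left, z up
- datum_stop (a point): middle of the datum stop's inner face, a steel bar 46 mm high across all lanes at x = -85 mm in the nest; strips end here. The combs: 24 mm long in x, centred at x = -58 and +58 mm, slots 9 mm deep, 12 mm wide with 45 degree lead-ins in their upper 4 mm; comb tops 45 mm, a seated strip's top 48 mm over the table; between the combs strips lie free, 18 mm above the bed, with room for fingers
- catch_nose (a point): point of lane_1's sprung end catch (all lanes have one like it at this x, +77.5 mm in the nest), 3 mm above the seat, faces sloping 45 degrees. It yields along +x (6 to 8 N). A 165 mm strip laid in hangs on it, that end about 6 mm high, until pushed down there with some 5 to 10 N; a 159 mm strip only if it lies more than 3 mm off the datum stop
- clamp (a joint): angle of the hinged clamp frame (rad): 0 = closed, level; grows as its front rises and swings back over the hinge, stop at 1.75. Stiff hinge: it stays where it is left; 5 to 8 N at the handle. Two side arms, two cross rails 12 mm thick at x = -24 and +24 mm (closed), rubber pads 18 mm long underneath that hold the strips down, the head with its lever on top. A proud strip keeps it from closing
- clamp_handle (a point): grip point on the clamp's handle, a black tongue 12 mm wide (y) and 12 mm thick that sticks out over the datum-stop side; 193 mm from the hinge axis along the frame and 14 mm above its plane; closed, it lies 86 mm over the table at x = -68 mm in the nest. It moves, and its axes turn, with the frame
- clamp_hinge (a point): middle of the clamp's hinge axis, parallel to the nest's y, 72 mm over the table at x = +125 mm in the nest; does not move, axes as the nest
- lever (a joint): angle of the small lever on the clamp's head (rad), about an axis parallel to the nest's y: 0 = contact feet down (lever leaning 54 degrees above level towards the clamp's handle); grows as it is flipped over, through upright at 0.62, towards the hinge; 1.25 = stop, feet up 10 mm (leaning as far the other way). Stays where it is left; a push of about 1 to 2 N on the knob moves it
- lever_tip (a point): centre of the black ball knob, 19 mm across, on the end of the lever; 56 mm from the pivot axis. The head's two cheeks beside the pivot reach 112 mm over the table (clamp closed)
- lever_pivot (a point): middle of the lever's pivot axis on the head: 102 mm over the table at x = +5 mm in the nest with the clamp closed; moves with the clamp
- pin_tray: white moulded tray, 423 x 313 mm, rim 26 mm high, floor 10 mm over the table, on which the strips lie; does not move. Origin at the centre of its underside
- strip_0: black moulded strip, a straight bar 9 mm wide, 165 mm long, 12 mm tall, 20 g (ribbed top); origin at the centre of its underside, y along its length, z up; its two ends are alike. May be absent (None).
- strip_1: black moulded strip, a straight bar 9 mm wide, 165 mm long, 12 mm tall, 20 g (ribbed top); origin at the centre of its underside, y along its length, z up; its two ends are alike. May be absent (None).
- strip_2: black moulded strip, a straight bar 9 mm wide, 159 mm long, 12 mm tall, 20 g (ribbed top); origin at the centre of its underside, y along its length, z up; its two ends are alike. May be absent (None).
- strip_3: black moulded strip, a straight bar 9 mm wide, 159 mm long, 12 mm tall, 20 g (ribbed top); origin at the centre of its underside, y along its length, z up; its two ends are alike. May be absent (None).
- tumbler: green lidded drinking cup, 89 mm wide, 118 mm tall; a bystander. Origin at the centre of its underside
- cotton_cup: white paper cup stuffed with cotton, 70 mm wide, 63 mm tall; a bystander. Origin at the centre of its underside
- applicator: thin black rod 134 x 6 x 6 mm lying on the table along its x; a bystander. Origin at its middle

How it is judged:
On the way, in this order (a step that is already met when the one before it is completed fails the run):
1. the lever on the head is flipped over, feet up (more than 0.95 rad) while the clamp frame is still closed (value of joint lever above 0.95 rad and value of joint clamp below 0.1 rad), for 0.2 s.
2. the clamp frame is open (more than 1.3 rad) (value of joint clamp above 1.3 rad), for 0.2 s.
3. every strip lies fully down in a lane of its own (within 1.8 mm of the seat and level within 0.02 rad) while the clamp frame is still open (more than 1 rad) (value of joint clamp above 1 rad and ((x of strip_0 in the frame of lane_0 between -0.01 and 0.01 m and y of strip_0 in the frame of lane_0 between -0.004 and 0.004 m and z of strip_0 in the frame of lane_0 between -0.002 and 0.0018 m) or (x of strip_0 in the frame of lane_1 between -0.01 and 0.01 m and y of strip_0 in the frame of lane_1 between -0.004 and 0.004 m and z of strip_0 in the frame of lane_1 between -0.002 and 0.0018 m) or (x of strip_0 in the frame of lane_2 between -0.01 and 0.01 m and y of strip_0 in the frame of lane_2 between -0.004 and 0.004 m and z of strip_0 in the frame of lane_2 between -0.002 and 0.0018 m) or (x of strip_0 in the frame of lane_3 between -0.01 and 0.01 m and y of strip_0 in the frame of lane_3 between -0.004 and 0.004 m and z of strip_0 in the frame of lane_3 between -0.002 and 0.0018 m)) and angle between each of strip_0, strip_1, strip_2, strip_3's own z axis and vertical below 0.02 rad and ((x of strip_1 in the frame of lane_0 between -0.01 and 0.01 m and y of strip_1 in the frame of lane_0 between -0.004 and 0.004 m and z of strip_1 in the frame of lane_0 between -0.002 and 0.0018 m) or (x of strip_1 in the frame of lane_1 between -0.01 and 0.01 m and y of strip_1 in the frame of lane_1 between -0.004 and 0.004 m and z of strip_1 in the frame of lane_1 between -0.002 and 0.0018 m) or (x of strip_1 in the frame of lane_2 between -0.01 and 0.01 m and y of strip_1 in the frame of lane_2 between -0.004 and 0.004 m and z of strip_1 in the frame of lane_2 between -0.002 and 0.0018 m) or (x of strip_1 in the frame of lane_3 between -0.01 and 0.01 m and y of strip_1 in the frame of lane_3 between -0.004 and 0.004 m and z of strip_1 in the frame of lane_3 between -0.002 and 0.0018 m)) and ((x of strip_2 in the frame of lane_0 between -0.01 and 0.01 m and y of strip_2 in the frame of lane_0 between -0.004 and 0.004 m and z of strip_2 in the frame of lane_0 between -0.002 and 0.0018 m) or (x of strip_2 in the frame of lane_1 between -0.01 and 0.01 m and y of strip_2 in the frame of lane_1 between -0.004 and 0.004 m and z of strip_2 in the frame of lane_1 between -0.002 and 0.0018 m) or (x of strip_2 in the frame of lane_2 between -0.01 and 0.01 m and y of strip_2 in the frame of lane_2 between -0.004 and 0.004 m and z of strip_2 in the frame of lane_2 between -0.002 and 0.0018 m) or (x of strip_2 in the frame of lane_3 between -0.01 and 0.01 m and y of strip_2 in the frame of lane_3 between -0.004 and 0.004 m and z of strip_2 in the frame of lane_3 between -0.002 and 0.0018 m)) and ((x of strip_3 in the frame of lane_0 between -0.01 and 0.01 m and y of strip_3 in the frame of lane_0 between -0.004 and 0.004 m and z of strip_3 in the frame of lane_0 between -0.002 and 0.0018 m) or (x of strip_3 in the frame of lane_1 between -0.01 and 0.01 m and y of strip_3 in the frame of lane_1 between -0.004 and 0.004 m and z of strip_3 in the frame of lane_1 between -0.002 and 0.0018 m) or (x of strip_3 in the frame of lane_2 between -0.01 and 0.01 m and y of strip_3 in the frame of lane_2 between -0.004 and 0.004 m and z of strip_3 in the frame of lane_2 between -0.002 and 0.0018 m) or (x of strip_3 in the frame of lane_3 between -0.01 and 0.01 m and y of strip_3 in the frame of lane_3 between -0.004 and 0.004 m and z of strip_3 in the frame of lane_3 between -0.002 and 0.0018 m))), for 0.3 s.
4. the clamp frame is closed (less than 0.04 rad) with the feet still up, lever more than 0.9 rad (value of joint clamp below 0.04 rad and value of joint lever above 0.9 rad), for 0.2 s.
5. the lever is flipped back, feet down (less than 0.25 rad) (value of joint lever below 0.25 rad and value of joint clamp below 0.04 rad), for 0.2 s.
At the end, for the whole second after the job is handed in: every strip present lies at rest in a lane of its own, within 1.8 mm of the seat, 4 mm of the lane's middle across and 10 mm along, level within 0.02 rad; clamp frame closed (under 0.04 rad); lever flipped back, feet down (under 0.25 rad) (all of step 5 and ((x of strip_0 in the frame of lane_0 between -0.01 and 0.01 m and y of strip_0 in the frame of lane_0 between -0.004 and 0.004 m and z of strip_0 in the frame of lane_0 between -0.002 and 0.0018 m) or (x of strip_0 in the frame of lane_1 between -0.01 and 0.01 m and y of strip_0 in the frame of lane_1 between -0.004 and 0.004 m and z of strip_0 in the frame of lane_1 between -0.002 and 0.0018 m) or (x of strip_0 in the frame of lane_2 between -0.01 and 0.01 m and y of strip_0 in the frame of lane_2 between -0.004 and 0.004 m and z of strip_0 in the frame of lane_2 between -0.002 and 0.0018 m) or (x of strip_0 in the frame of lane_3 between -0.01 and 0.01 m and y of strip_0 in the frame of lane_3 between -0.004 and 0.004 m and z of strip_0 in the frame of lane_3 between -0.002 and 0.0018 m)) and angle between each of strip_0, strip_1, strip_2, strip_3's own z axis and vertical below 0.02 rad and ((x of strip_1 in the frame of lane_0 between -0.01 and 0.01 m and y of strip_1 in the frame of lane_0 between -0.004 and 0.004 m and z of strip_1 in the frame of lane_0 between -0.002 and 0.0018 m) or (x of strip_1 in the frame of lane_1 between -0.01 and 0.01 m and y of strip_1 in the frame of lane_1 between -0.004 and 0.004 m and z of strip_1 in the frame of lane_1 between -0.002 and 0.0018 m) or (x of strip_1 in the frame of lane_2 between -0.01 and 0.01 m and y of strip_1 in the frame of lane_2 between -0.004 and 0.004 m and z of strip_1 in the frame of lane_2 between -0.002 and 0.0018 m) or (x of strip_1 in the frame of lane_3 between -0.01 and 0.01 m and y of strip_1 in the frame of lane_3 between -0.004 and 0.004 m and z of strip_1 in the frame of lane_3 between -0.002 and 0.0018 m)) and ((x of strip_2 in the frame of lane_0 between -0.01 and 0.01 m and y of strip_2 in the frame of lane_0 between -0.004 and 0.004 m and z of strip_2 in the frame of lane_0 between -0.002 and 0.0018 m) or (x of strip_2 in the frame of lane_1 between -0.01 and 0.01 m and y of strip_2 in the frame of lane_1 between -0.004 and 0.004 m and z of strip_2 in the frame of lane_1 between -0.002 and 0.0018 m) or (x of strip_2 in the frame of lane_2 between -0.01 and 0.01 m and y of strip_2 in the frame of lane_2 between -0.004 and 0.004 m and z of strip_2 in the frame of lane_2 between -0.002 and 0.0018 m) or (x of strip_2 in the frame of lane_3 between -0.01 and 0.01 m and y of strip_2 in the frame of lane_3 between -0.004 and 0.004 m and z of strip_2 in the frame of lane_3 between -0.002 and 0.0018 m)) and ((x of strip_3 in the frame of lane_0 between -0.01 and 0.01 m and y of strip_3 in the frame of lane_0 between -0.004 and 0.004 m and z of strip_3 in the frame of lane_0 between -0.002 and 0.0018 m) or (x of strip_3 in the frame of lane_1 between -0.01 and 0.01 m and y of strip_3 in the frame of lane_1 between -0.004 and 0.004 m and z of strip_3 in the frame of lane_1 between -0.002 and 0.0018 m) or (x of strip_3 in the frame of lane_2 between -0.01 and 0.01 m and y of strip_3 in the frame of lane_2 between -0.004 and 0.004 m and z of strip_3 in the frame of lane_2 between -0.002 and 0.0018 m) or (x of strip_3 in the frame of lane_3 between -0.01 and 0.01 m and y of strip_3 in the frame of lane_3 between -0.004 and 0.004 m and z of strip_3 in the frame of lane_3 between -0.002 and 0.0018 m)) and linear speed of each of strip_0, strip_1, strip_2, strip_3 below 0.02 m/s); the robot touches nothing.
It fails at once if the green cup is moved more than 3 cm (distance of tumbler from where it was at the start of the episode above 0.03 m).
It fails at once if the cotton cup is moved more than 3 cm (distance of cotton_cup from where it was at the start of the episode above 0.03 m).
It fails at once if the applicator rod is moved more than 3 cm (distance of applicator from where it was at the start of the episode above 0.03 m).
Of strip_0, strip_1, strip_2, strip_3 only 2 to 4 are there at a start; the rules pass over those that are not, and their reading is None.
At some moment in a run one of strip_0, strip_1, strip_2, strip_3 may be knocked a few centimetres aside while the robot is not near it.
Once in a run the grip may slacken for a moment while it holds something.
It also fails if it takes over 210 s, if anything falls off the work surface, if the arm or the gripper's body presses on something with over 40 N, if the wrist force passes 120 N, or if a joint passes its speed limit or range.

## Working session

There is one attempt and no reset: what is moved stays moved. The work goes in short steps, Python scripts to look and compute and a tool call to move; the robot and the scene stay as the last step left them, time stands still between calls to the robot, and variables do not carry over. Pictures are saved under pics/ and viewed, at most 14 in all, crops included, and the job is handed in when it is done.

Besides the shell and the picture viewer there is one more tool, called after "Emit:" as a command line: name --argument value ..., lists and objects as JSON in quotes. jog_arm: Moves the arm, as the interface text tells. Its arguments: {"type":"object","properties":{"commands":{"type":"string"},"grip_force":{"type":"number"}},"required":["commands"]}

```bash
ls; mkdir -p pics; cat > h.py <<'E'
import numpy as np, cv2
from plant import status, imaging, order, nets, arm
def K(n):
    c=imaging.calibration(n); f=240/np.tan(np.radians(c['vfov'])/2)
    return f,c['cx'],c['cy'],np.array(c['R']),np.array(c['t'])
def proj(n,X):
    f,cx,cy,R,t=K(n); p=R@np.array(X)+t; return np.array([f*p[0]/p[2]+cx,f*p[1]/p[2]+cy])
def atz(n,uv,z):
    f,cx,cy,R,t=K(n); d=R.T@np.array([(uv[0]-cx)/f,(uv[1]-cy)/f,1]); o=-R.T@t
    return o+d*(z-o[2])/d[2]
def world(n,p):
    f,cx,cy,R,t=K(n); return R.T@(np.array(p)-t)
def snap(n,f=None):
    im=imaging.get_image(n)
    if f: cv2.imwrite('pics/'+f,im[:,:,::-1])
    return im
def tri(uvs):
    A=[];b=[]
    for n,uv in uvs.items():
        f,cx,cy,R,t=K(n); d=R.T@np.array([(uv[0]-cx)/f,(uv[1]-cy)/f,1]); d/=np.linalg.norm(d); o=-R.T@t
        P=np.eye(3)-np.outer(d,d); A.append(P); b.append(P@o)
    return np.linalg.lstsq(np.vstack(A),np.hstack(b),rcond=None)[0]
E
python3 - <<'E'
from h import *
np.set_printoptions(precision=4,suppress=True)
for n in('top','side'):
    snap(n,n+'0.png'); f,cx,cy,R,t=K(n); print(n,f,-R.T@t,R[2])
    for k in('nest','lane_0','lane_3','datum_stop','clamp_handle','clamp_hinge','lever_tip','lever_pivot','pin_tray','strip_0','strip_2','tumbler','cotton_cup','applicator'):
        for d in nets.pinpoint(k,n)[:4]: print(k,round(d['confidence'],2),world(n,d['centre']))
print(status.observe()['t'],arm.hold_point_z)
E
```

```text
pics
top 553.7884907487032 [ 0.3151 -0.038   1.5057] [ 0.1396  0.0213 -0.99  ]
nest 0.78 [ 0.4946 -0.145  -0.0029]
nest 0.27 [ 0.6568  0.1903 -0.0013]
lane_0 0.89 [ 0.502  -0.0894  0.0386]
lane_0 0.85 [ 0.4878 -0.209   0.0368]
lane_0 0.59 [ 0.4881 -0.1668  0.0326]
lane_3 0.89 [ 0.502  -0.0894  0.0386]
lane_3 0.85 [ 0.4878 -0.209   0.0368]
lane_3 0.59 [ 0.4881 -0.1668  0.0326]
datum_stop 0.58 [ 0.4087 -0.1352  0.0349]
clamp_handle 0.92 [ 0.4266 -0.1387  0.0848]
clamp_hinge 0.94 [ 0.6186 -0.162   0.0733]
clamp_hinge 0.55 [ 0.4255 -0.1387  0.0836]
clamp_hinge 0.55 [0.4458 0.2248 0.0098]
lever_tip 0.48 [ 0.4736 -0.144   0.1467]
lever_tip 0.18 [0.4485 0.2264 0.0105]
lever_pivot 0.62 [ 0.498  -0.1471  0.0986]
pin_tray 0.83 [ 0.3897  0.2642 -0.0001]
pin_tray 0.45 [0.433  0.3821 0.0063]
strip_0 0.74 [0.4337 0.3826 0.0077]
strip_0 0.61 [0.4463 0.227  0.0105]
strip_2 0.74 [0.4337 0.3826 0.0077]
strip_2 0.61 [0.4463 0.227  0.0105]
tumbler 0.75 [ 0.4878 -0.4223 -0.0027]
cotton_cup 0.68 [ 0.4915 -0.4259 -0.0028]
cotton_cup 0.66 [ 0.6074 -0.3701 -0.0013]
cotton_cup 0.26 [0.451  0.2257 0.0101]
appl
[... 352 characters left out ...]
877 -0.2138  0.0404]
lane_3 0.81 [ 0.4897 -0.1701  0.034 ]
lane_3 0.75 [ 0.5036 -0.0815  0.0368]
datum_stop 0.96 [ 0.4142 -0.1324  0.0382]
clamp_handle 0.81 [ 0.4248 -0.1443  0.0857]
clamp_hinge 0.82 [ 0.6121 -0.1625  0.0745]
lever_tip 0.47 [ 0.471  -0.1439  0.1498]
lever_pivot 0.84 [ 0.4966 -0.1462  0.098 ]
pin_tray 0.63 [0.3932 0.2629 0.0002]
pin_tray 0.46 [ 0.4684 -0.1473  0.1481]
strip_0 0.81 [0.4444 0.227  0.0074]
strip_0 0.72 [0.4332 0.3805 0.0087]
strip_0 0.49 [ 0.5037 -0.0826  0.0385]
strip_2 0.81 [0.4444 0.227  0.0074]
strip_2 0.72 [0.4332 0.3805 0.0087]
strip_2 0.49 [ 0.5037 -0.0826  0.0385]
tumbler 0.79 [ 0.4926 -0.4245  0.0005]
cotton_cup 0.57 [ 0.6095 -0.364   0.0007]
1.5 0.0188
```

View pics/top0.png

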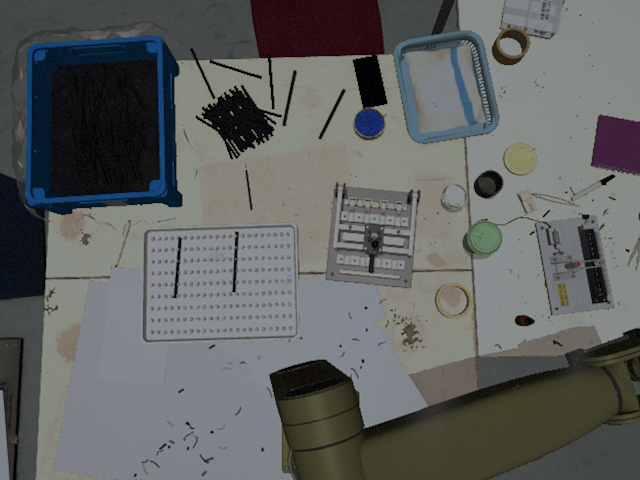

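View pics/side0.png

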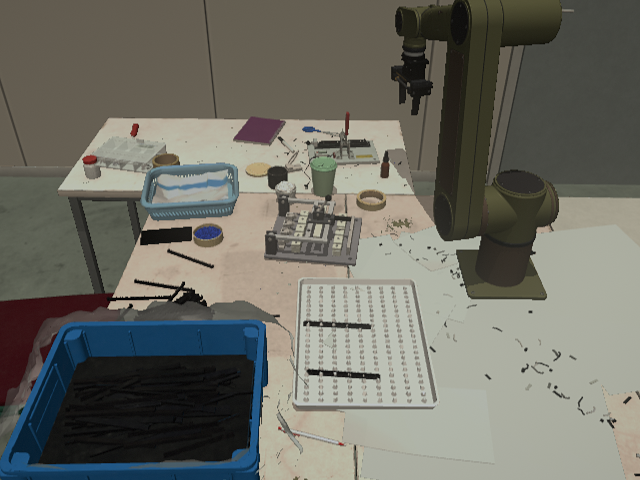

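```bash
cat > m.py <<'E'
from h import *
from scipy.optimize import least_squares
np.set_printoptions(precision=4,suppress=True)
N={'nest':(0,0,0),'lane_0':None,'datum_stop':(-.085,0,.037),'clamp_handle':(-.068,0,.086),'clamp_hinge':(.125,0,.072),'lever_pivot':(.005,0,.102),'catch_nose':(.0775,-.021,.039)}
def nest():
    obs=[]
    for n in('top','side'):
        snap(n)
        for k,v in N.items():
            for d in nets.pinpoint(k,n)[:4]:
                if d['confidence']>.45: obs.append((k,v,world(n,d['centre'])))
    pts=[]
    c0=np.array([.4945,-.146]);a0=-.115
    def W(p,q): c,s=np.cos(p[2]),np.sin(p[2]); return np.array([p[0]+c*q[0]-s*q[1],p[1]+s*q[0]+c*q[1]])
    p0=[*c0,a0]
    for k,v,w in obs:
        cs=[v] if v else [(0,y,.036) for y in(-.063,-.021,.021,.063)]
        if k=='catch_nose': cs=[(.0775,y,.039) for y in(-.063,-.021,.021,.063)]
        e=[np.linalg.norm(W(p0,c)-w[:2]) for c in cs]; i=int(np.argmin(e))
        if e[i]<.015: pts.append((cs[i],w,k))
    r=least_squares(lambda p:np.hstack([W(p,c)-w[:2] for c,w,k in pts]),p0,loss='soft_l1',f_scale=.003)
    for c,w,k in pts: print(k,c,(W(r.x,c)-w[:2])*1e3,'dz',(w[2]-c[2])*1e3)
    return r.x
def strips():
    out={}
    for n in('top','side'):
        im=snap(n); g=im.max(2)
        # tray polygon at rim, shrunk
        pts=[]
        c=np.array([.391,.2635])
        poly=np.array([proj(n,[c[0]+a,c[1]+b,.015]) for a,b in((-.14,-.19),(.14,-.19),(.14,.19),(-.14,.19))]).astype(int)
        m=np.zeros(g.shape,np.uint8); cv2.fillPoly(m,[poly],1); m=(m>0)&(g<70)
        k,l,st,ce=cv2.connectedComponentsWithStats(m.astype(np.uint8))
        L=[]
        for i in range(1,k):
            if st[i,4]<60: continue
            ys,xs=np.nonzero(l==i); P=np.c_[xs,ys].astype(float); mu=P.mean(0); u=np.linalg.svd(P-mu,full_matrices=False)[2][0]
            s=(P-mu)@u; L.append((mu,mu+u*s.max(),mu+u*s.min(),st[i,4]))
        out[n]=L
    return out
if __name__=='__main__':
    print('nest',nest())
    o=strips()
    for n in o:
        for mu,a,b,ar in o[n]:
            A,B=atz(n,a,.018)[:2],atz(n,b,.018)[:2]; print(n,mu,ar,'mid',atz(n,mu,.018)[:2],'yaw',np.degrees(np.arctan2(*(A-B)[::-1])),'len',np.linalg.norm(A-B))
    for a in o['top']:
        for b in o['side']: print('tri',tri({'top':a[0],'side':b[0]}))
E
python3 m.py
```

```text
lane_0 (0, -0.021, 0.036) [ 0.198  -0.0138] dz -2.6479064268899872
lane_0 (0, -0.063, 0.036) [ 1.2017 -2.1549] dz -3.009529575182364
lane_0 (0, 0.063, 0.036) [0.9971 2.4539] dz -0.361995146220033
lane_0 (0, 0.021, 0.036) [-0.0298 -1.6455] dz -0.4961743675795244
clamp_handle (-0.068, 0, 0.086) [-1.5709 -0.5346] dz -1.7635901750464034
clamp_hinge (0.125, 0, 0.072) [1.4055 1.0277] dz 1.939372414271348
lever_pivot (0.005, 0, 0.102) [-0.2728 -0.5568] dz -3.8117708059527686
catch_nose (0.0775, -0.021, 0.039) [-0.3759 -0.8524] dz -1.5058378917156348
nest (0, 0, 0) [-2.5311 -1.8955] dz 3.221429508521223
lane_0 (0, -0.021, 0.036) [0.1798 1.8378] dz 1.2808880553903736
lane_0 (0, 0.063, 0.036) [-1.1311 -2.9252] dz 1.8470966404754292
lane_0 (0, -0.063, 0.036) [-2.6855  3.0226] dz 0.31576471144354606
datum_stop (-0.085, 0, 0.037) [-1.156  -1.2448] dz 2.8915571468659804
clamp_handle (-0.068, 0, 0.086) [1.9646 6.347 ] dz -2.845239756952611
clamp_hinge (0.125, 0, 0.072) [ 6.9106 -0.3653] dz 0.4964971433714521
lever_pivot (0.005, 0, 0.102) [1.9225 0.0197] dz -3.4584915144342947
catch_nose (0.0775, -0.021, 0.039) [-1.8701  1.0721] dz 3.608206435702151
nest [ 0.4942 -0.1469 -0.1327]
top [234.9658 262.4521] 146 mid [0.4436 0.223 ] yaw 177.15541470556477 len 0.16012110976052707
top [177.1603 268.0064] 156 mid [0.4318 0.3799] yaw 176.02466941477013 len 0.16283084153246702
side [353.0676 325.3919] 148 mid [0.4062 0.2273] yaw 177.02179675642805 len 0.08760048192719135
side [343.7348 373.9421] 328 mid [0.4316 0.3829] yaw 176.21936722445338 len 0.16078946021384452
tri [0.4248 0.225  0.0192]
tri [ 0.4405  0.2502 -0.1269]
tri [0.4185 0.3478 0.1337]
tri [0.4317 0.3806 0.0155]
```

```bash
cat >> h.py <<'E'
from scipy.spatial.transform import Rotation as Ro
NP=[.4942,-.1469,-.125]
def nw(x,y=0,z=0):
    c,s=np.cos(NP[2]),np.sin(NP[2]); return np.array([NP[0]+c*x-s*y,NP[1]+s*x+c*y,z])
def down(yaw,tilt=0):  # tool x along yaw, z down; tilt about tool y
    return Ro.from_matrix(np.array([[np.cos(yaw),np.sin(yaw),0],[np.sin(yaw),-np.cos(yaw),0],[0,0,-1]]).T)*Ro.from_euler('y',tilt)
def plan(pos,rot=None):
    s=status.observe(); C=Ro.from_rotvec(s['orientation'])
    print('t',round(s['t'],2),'tcp',np.round(s['ee_pos'],4),'w',round(s['width'],4),'F',np.round(s['force'],1))
    if rot is not None: print(' turn units',np.round((C.inv()*rot).as_rotvec(degrees=True)/5,2))
    D=rot if rot is not None else C
    print(' shift units in current frame',np.round(C.inv().apply(np.array(pos)-s['ee_pos'])/.2,3),' after turn',np.round(D.inv().apply(np.array(pos)-s['ee_pos'])/.2,3))
def ov(n,segs,box,sc,f):
    im=imaging.get_image(n)[:,:,::-1]; u,v,w,h=box
    im=cv2.resize(im[v:v+h,u:u+w],None,fx=sc,fy=sc,interpolation=cv2.INTER_CUBIC).copy()
    for a,b in segs:
        p=[tuple(int(x) for x in (proj(n,q)-[u,v]+.5)*sc) for q in(a,b)]; cv2.line(im,p[0],p[1],(0,0,255),1)
    cv2.imwrite('pics/'+f,im)
def rect(x0,x1,y0,y1,z):
    c=[nw(x0,y0,z),nw(x1,y0,z),nw(x1,y1,z),nw(x0,y1,z)]; return [(c[i],c[(i+1)%4]) for i in range(4)]
E
python3 - <<'E'
from h import *
s=[]
for y in(-.063,-.021,.021,.063):
    for x in(-.058,.058): s.append((nw(x-.012,y,.045),nw(x+.012,y,.045)))
s+=[(nw(-.085,-.08,.046),nw(-.085,.08,.046))]
s+=rect(-.115,.145,-.115,.115,.018)
ov('top',s,(315,170,120,130),6,'ovt.png')
st=status.observe(); print(Ro.from_rotvec(st['orientation']).as_matrix().round(3))
plan(nw(-.055,0,.23),down(NP[2]));plan(nw(-.055,0,.23),down(NP[2]+np.pi))
E
```

```text
[[ 0.949  0.314 -0.   ]
 [ 0.314 -0.949 -0.   ]
 [-0.     0.    -1.   ]]
t 2.45 tcp [ 0.2043 -0.6171  0.2147] w 0.0951 F [ 0.5  0.1 -0.4]
 turn units [0.  0.  5.1]
 shift units in current frame [ 1.867 -1.894 -0.077]  after turn [ 0.87  -2.513 -0.077]
t 2.45 tcp [ 0.2043 -0.6171  0.2147] w 0.0951 F [ 0.5  0.1 -0.4]
 turn units [ -0.    0.  -30.9]
 shift units in current frame [ 1.867 -1.894 -0.077]  after turn [-0.87   2.513 -0.077]
```

View pics/ovt.png

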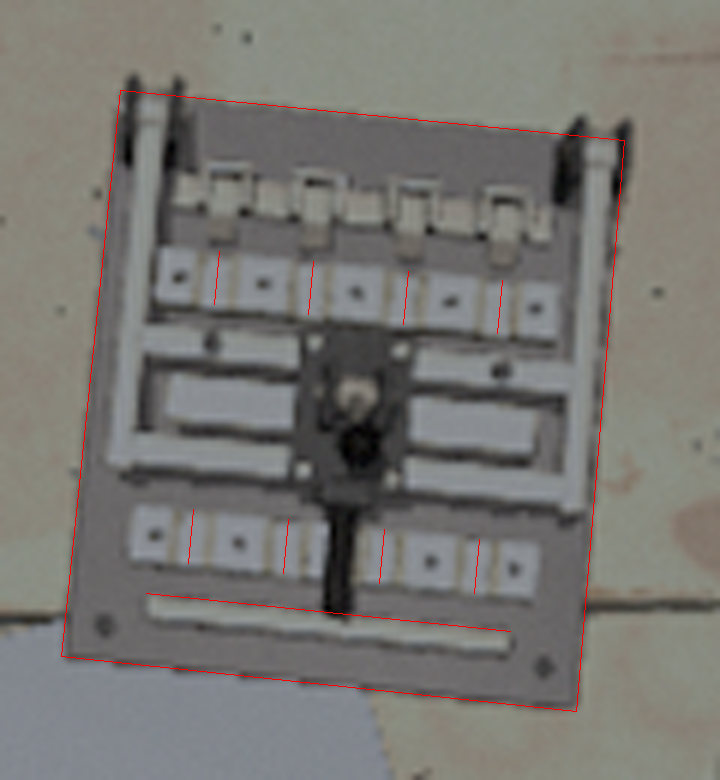

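Emit:
jog_arm --commands "0 0 0 -0.02 0 0 1;0 0 0 -0.02 0 0 1;0 0 0 -0.02 0 0 1;0 0 0 -0.02 0 0 1;0 0 0 0 0 0 1;0 0.08 -0.22 0 0 0 0.1;0 0.08 -0.22 0 0 0 0;0 0.08 -0.22 0 0 0 0;0 0.08 -0.22 0 0 0 0;0 0.08 -0.22 0 0 0 0;0 0.08 -0.22 0 0 0 0;0 0.08 -0.22 0 0 0 0" --grip_force 20

```text
t: 3.65
ee_pos: [0.354, -0.3236, 0.2309]
orientation: [3.135, -0.197, 0.001]
force: [1.2, 0.2, -0.0]
width: 0.0049
grip_force: 0.0
```

```bash
python3 - <<'E'
from h import *
plan(nw(-.062,0,.23),down(NP[2]))
E
```

```text
t 3.65 tcp [ 0.354  -0.3236  0.2309] w 0.0049 F [ 1.2  0.2 -0. ]
 turn units [ 0.   -0.01 -0.01]
 shift units in current frame [ 0.274 -0.964  0.004]  after turn [ 0.275 -0.964  0.004]
```

Emit:
jog_arm --commands "0 0.055 -0.193 0 0 0 0;0 0.055 -0.193 0 0 0 0;0 0.055 -0.193 0 0 0 0;0 0.055 -0.193 0 0 0 0;0 0.055 -0.192 0 0 0 0;0 0 0 0 0 0 0;0 0 0 0.15 0 0 0;0 0 0 0.15 0 0 0;0 0 0 0.145 0 0 0;0 0 0 0 0 0 0;0 0 0 0 0 0 0"

```text
t: 4.75
ee_pos: [0.432, -0.1413, 0.142]
orientation: [-3.135, 0.198, 0.001]
force: [-0.4, 0.7, 0.1]
width: 0.0007
grip_force: 0.0
```

```bash
python3 - <<'E'
from h import *
plan(nw(.022,0,.141),down(NP[2]))
E
```

```text
t 4.75 tcp [ 0.432  -0.1413  0.142 ] w 0.0007 F [-0.4  0.7  0.1]
 turn units [-0.    0.01 -0.01]
 shift units in current frame [ 0.422 -0.011  0.005]  after turn [ 0.422 -0.011  0.005]
```

Emit:
jog_arm --commands "0 0.04 0 0 0 0 0;0 0.04 0 0 0 0 0;0 0.04 0 0 0 0 0;0 0.04 0 0 0 0 0;0 0.04 0 0 0 0 0;0 0.04 0 0 0 0 0;0 0.04 0 0 0 0 0;0 0.04 0 0 0 0 0;0 0.04 0 0 0 0 0;0 0.04 0 0 0 0 0;0 0 0 0 0 0 0"

```text
t: 5.85
ee_pos: [0.5105, -0.1504, 0.1409]
orientation: [-3.134, 0.196, 0.009]
force: [-6.7, 1.8, 1.2]
width: 0.0008
grip_force: 3.3
```

```bash
python3 - <<'E'
from h import *
plan(nw(.022,0,.141),down(NP[2])); 
ov('side',[],(240,160,140,120),5,'lev.png'); 
E
```

```text
t 5.85 tcp [ 0.5105 -0.1504  0.1409] w 0.0008 F [-6.7  1.8  1.2]
 turn units [-0.01  0.07  0.  ]
 shift units in current frame [ 0.027 -0.007 -0.001]  after turn [ 0.027 -0.007 -0.001]
```

View pics/lev.png

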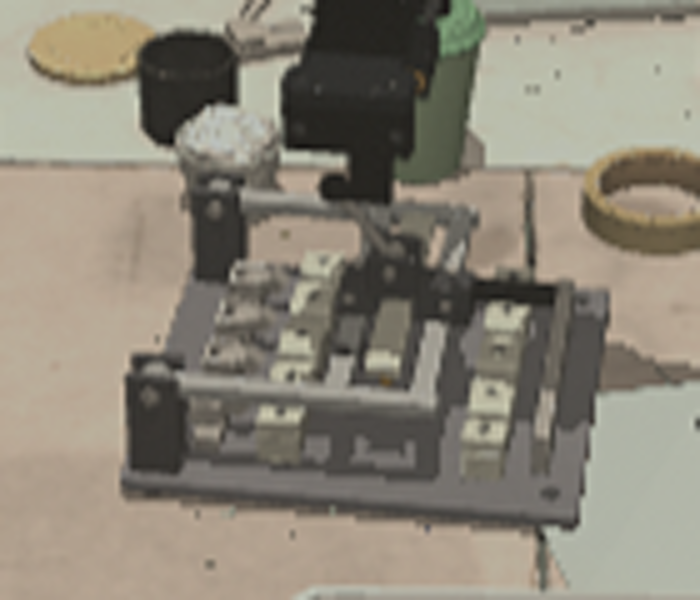

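Emit:
jog_arm --commands "0 -0.1 0 0 0 0 0;0 -0.05 0 -0.1 0 0 0;0.45 -0.05 0 -0.1 0 0 0;0.45 -0.1 0 0 0 0 0;0.45 -0.1 0 0 0 0 0;0.45 -0.025 0 0 0 0 0;0.45 0 0 0.15 0 0 0;0.45 0 0 0.15 0 0 0;0.45 0 0 0.15 0 0 0;0.45 0 0 0 0 0 0;0.45 0 0 0 0 0 0"

```text
t: 7.0
ee_pos: [0.4277, -0.1403, 0.0919]
orientation: [-3.135, 0.197, 0.0]
force: [0.2, -0.6, 0.2]
width: 0.0428
grip_force: 0.0
```

```bash
python3 - <<'E'
from h import *
plan(nw(-.068,0,.070),down(NP[2]))
E
```

```text
t 7.0 tcp [ 0.4277 -0.1403  0.0919] w 0.0428 F [ 0.2 -0.6  0.2]
 turn units [-0.  0. -0.]
 shift units in current frame [-0.006 -0.009  0.109]  after turn [-0.006 -0.009  0.109]
```

Emit:
jog_arm --commands "0.45 -0.006 -0.009 0.06 0 0 0;0.45 0 0 0.05 0 0 0;0 0 0 0 0 0 0;0 0 0 0 0 0 0;0 0 0 0 0 0 0;0 0 0 0 0 0 0" --grip_force 25

```text
t: 7.6
ee_pos: [0.4267, -0.1384, 0.0702]
orientation: [3.135, -0.197, 0.001]
force: [-0.6, 0.4, -0.7]
width: 0.0159
grip_force: 0.0
```

```bash
python3 - <<'E'
from h import *
plan(nw(-.068,0,.070),down(NP[2]))
th=np.linspace(0,1.6,25); ph=th+.0724
x=-.1935*np.cos(ph)/.2; z=-.1935*np.sin(ph)/.2
print(np.c_[th[1:],np.diff(x),np.diff(z)].round(3))
E
```

```text
t 7.6 tcp [ 0.4267 -0.1384  0.0702] w 0.0159 F [-0.6  0.4 -0.7]
 turn units [ 0.   -0.01 -0.  ]
 shift units in current frame [ 0.    -0.     0.001]  after turn [ 0.    -0.     0.001]
[[ 0.067  0.007 -0.064]
 [ 0.133  0.011 -0.064]
 [ 0.2    0.015 -0.063]
 [ 0.267  0.019 -0.061]
 [ 0.333  0.023 -0.06 ]
 [ 0.4    0.027 -0.058]
 [ 0.467  0.031 -0.056]
 [ 0.533  0.035 -0.054]
 [ 0.6    0.038 -0.052]
 [ 0.667  0.042 -0.049]
 [ 0.733  0.045 -0.046]
 [ 0.8    0.048 -0.043]
 [ 0.867  0.051 -0.04 ]
 [ 0.933  0.053 -0.036]
 [ 1.     0.056 -0.033]
 [ 1.067  0.058 -0.029]
 [ 1.133  0.059 -0.025]
 [ 1.2    0.061 -0.021]
 [ 1.267  0.062 -0.017]
 [ 1.333  0.063 -0.013]
 [ 1.4    0.064 -0.008]
 [ 1.467  0.064 -0.004]
 [ 1.533  0.064  0.   ]
 [ 1.6    0.064  0.004]]
```

Still closing; one more wait, then the first half of the arc.

Emit:
jog_arm --commands "0 0 0 0 0 0 0;0 0 0 0 0 0 0;0 0.007 0 -0.064 0 0 0;0 0.011 0 -0.064 0 0 0;0 0.015 0 -0.063 0 0 0;0 0.019 0 -0.061 0 0 0;0 0.023 0 -0.06 0 0 0" --grip_force 25

```text
t: 8.3
ee_pos: [0.4406, -0.1413, 0.1315]
orientation: [3.133, -0.196, -0.002]
force: [2.9, -5.7, -6.6]
width: 0.0115
grip_force: 25.0
```

Emit:
jog_arm --commands "0 0.027 0 -0.058 0 0 0;0 0.031 0 -0.056 0 0 0;0 0.035 0 -0.054 0 0 0;0 0.038 0 -0.052 0 0 0;0 0.042 0 -0.049 0 0 0;0 0.045 0 -0.046 0 0 0;0 0.048 0 -0.043 0 0 0"

```text
t: 9.0
ee_pos: [0.4924, -0.1474, 0.2021]
orientation: [3.134, -0.196, -0.008]
force: [-1.2, -4.3, -5.6]
width: 0.0122
grip_force: 25.0
```

Emit:
jog_arm --commands "0 0.051 0 -0.04 0 0 0;0 0.053 0 -0.036 0 0 0;0 0.056 0 -0.033 0 0 0;0 0.058 0 -0.029 0 0 0;0 0.059 0 -0.025 0 0 0;0 0.061 0 -0.021 0 0 0;0 0.062 0 -0.017 0 0 0;0 0.063 0 -0.013 0 0 0;0 0.064 0 -0.008 0 0 0;0 0.064 0 -0.004 0 0 0;0 0.064 0 0 0 0 0;0 0.064 0 0.004 0 0 0"

```text
t: 10.2
ee_pos: [0.6373, -0.1649, 0.2486]
orientation: [-3.135, 0.197, 0.0]
force: [-4.8, 0.1, 2.0]
width: 0.0111
grip_force: 25.0
```

```bash
python3 - <<'E'
from h import *
x=.125-.1935*np.cos(1.6724); plan(nw(x,0,.072+.1935*np.sin(1.6724)-.016),down(NP[2]))
E
```

```text
t 10.2 tcp [ 0.6373 -0.1649  0.2486] w 0.0111 F [-4.8  0.1  2. ]
 turn units [-0.  0. -0.]
 shift units in current frame [0.002 0.    0.   ]  after turn [0.002 0.    0.   ]
```

Emit:
jog_arm --commands "0.4 0 0 0 0 0 0;0.4 0 0 0 0 0 0;0.4 0 0 0 0 0 0;0.4 0 0 -0.15 0 0 0;0.4 0 0 -0.15 0 0 0;0.4 -0.15 0 0 0 0 0;0.4 -0.15 -0.15 0 0 0 0;0.4 -0.15 -0.18 0 0 0 0;0.4 -0.15 -0.18 0 0 0 0;0.4 0 -0.2 0 0 0 0;0.4 0 -0.2 0 0 0 0;0.4 0 -0.2 0 0 0 0"

```text
t: 11.4
ee_pos: [0.5449, 0.0722, 0.3087]
orientation: [-3.135, 0.197, -0.004]
force: [1.0, 0.2, 0.4]
width: 0.0378
grip_force: 0.0
```

```bash
python3 - <<'E'
from h import *
from m import strips
o=strips()
for n in o:
    for mu,a,b,ar in o[n]:
        A,B=atz(n,a,.018),atz(n,b,.018); print(n,ar,'ends',A[:2],B[:2],'yaw',np.degrees(np.arctan2(*(A-B)[1::-1])),'len',np.linalg.norm(A-B))
ov('side',[],(220,120,220,280),2.5,'open.png')
plan([.443,.2245,.06],down(-.05))
E
```

```text
top 1610 ends [0.3033 0.2848] [0.534  0.0783] yaw 138.15786417642246 len 0.3096103488096281
top 150 ends [0.3536 0.3855] [0.516 0.374] yaw 175.92292925317983 len 0.1628239076421343
side 148 ends [0.3649 0.2295] [0.4524 0.2249] yaw 177.02179675642805 len 0.08760048192719135
side 329 ends [0.3534 0.388 ] [0.5138 0.3774] yaw 176.22355922960054 len 0.16079330326536476
t 11.55 tcp [0.5451 0.0724 0.3082] w 0.0382 F [ 0.  -0.4  0.5]
 turn units [-0.   -0.01 -0.82]
 shift units in current frame [-0.6   -0.692  1.241]  after turn [-0.548 -0.734  1.241]
```

View pics/open.png

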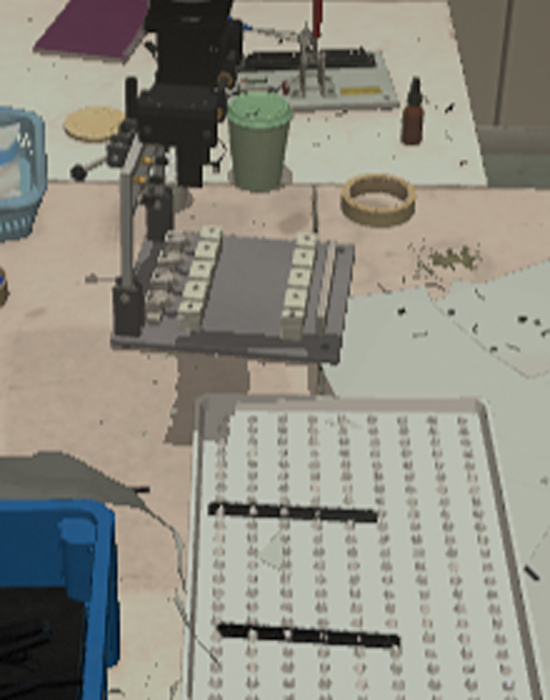

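```bash
python3 - <<'E'
from h import *
for a,b,t in(((303.5,323.7),(371.4,327),(234.97,262.45)),((307,371.5),(380.3,376.5),(177.2,268))):
    A,B=atz('side',a,.016),atz('side',b,.016); print(A,B,(A+B)/2,np.linalg.norm(A-B),np.degrees(np.arctan2(*(B-A)[1::-1])))
    m=(np.array(a)+b)/2; print(tri({'side':m,'top':t}))
E
```

```text
[0.52719124 0.22232964 0.016     ] [0.36161895 0.22970171 0.016     ] [0.44440509 0.22601567 0.016     ] 0.16573632608165373 177.45060218078265
[0.4440327  0.22374368 0.01381213]
[0.51369233 0.37599586 0.016     ] [0.35039206 0.38648972 0.016     ] [0.43204219 0.38124279 0.016     ] 0.16363709369321078 176.32316491102284
[0.43181639 0.38060013 0.01528504]
```

Emit:
jog_arm --commands "0.4 0 0 0 0 0 -0.87;0.4 -0.11 -0.148 0 0 0 0;0.4 -0.11 -0.148 0 0 0 0;0.4 -0.11 -0.147 0 0 0 0;0.4 -0.11 -0.147 0 0 0 0;0.4 -0.11 -0.147 0 0 0 0;0.4 0 0 0.2 0 0 0;0.4 0 0 0.2 0 0 0;0.4 0 0 0.2 0 0 0;0.4 0 0 0.2 0 0 0;0.4 0 0 0.2 0 0 0;0.4 0 0 0.15 0 0 0"

```text
t: 12.75
ee_pos: [0.4418, 0.2216, 0.0755]
orientation: [3.14, -0.08, -0.002]
force: [-0.3, -0.5, -0.0]
width: 0.0382
grip_force: 0.0
```

```bash
python3 - <<'E'
from h import *
plan([.444,.2245,.013],down(-.047))
ov('side',[],(280,230,180,180),4,'ga.png')
E
```

```text
t 12.75 tcp [0.4418 0.2216 0.0755] w 0.0382 F [-0.3 -0.5 -0. ]
 turn units [ 0.01  0.02 -0.04]
 shift units in current frame [ 0.011 -0.015  0.312]  after turn [ 0.01  -0.015  0.312]
```

View pics/ga.png

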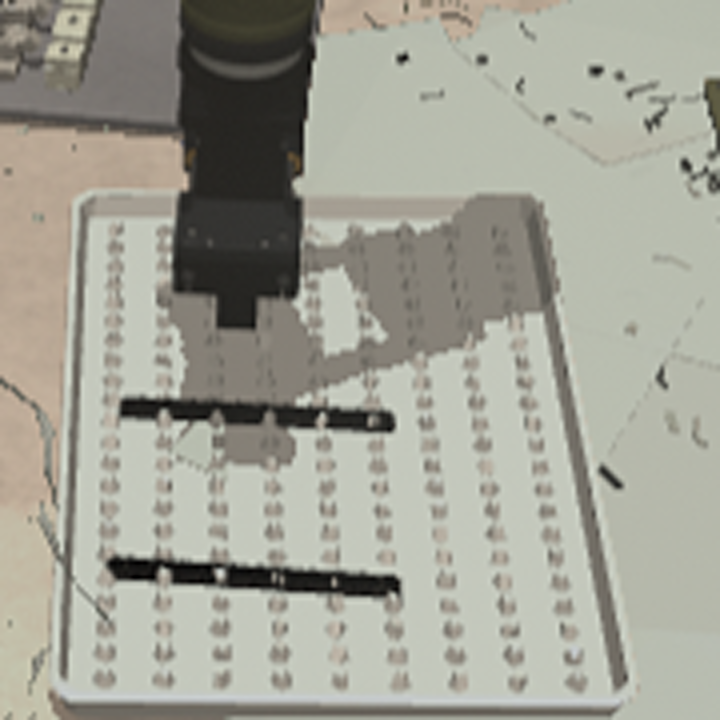

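```bash
python3 - <<'E'
from h import *
A,B=atz('side',(309.5,331.7),.016),atz('side',(378.7,335.2),.016); c=(A+B)/2;print(A,B,c,np.linalg.norm(A-B),np.degrees(np.arctan2(*(B-A)[1::-1])))
r=nets.pinpoint('strip_0','side'); print([(d['confidence'],world('side',d['centre'])) for d in r])
plan([c[0],c[1],.05],down(-.047))
E
```

```text
[0.51170883 0.24966363 0.016     ] [0.34566575 0.25734757 0.016     ] [0.42868729 0.2535056  0.016     ] 0.16622078012030586 177.35042612063913
[(0.84, array([0.42827664, 0.25190381, 0.00859685])), (0.74, array([0.4328859 , 0.37536973, 0.00749611]))]
t 12.85 tcp [0.4392 0.2207 0.0731] w 0.038 F [-0.5 -0.1  0. ]
 turn units [ 0.05  0.1  -0.04]
 shift units in current frame [-0.06  -0.162  0.116]  after turn [-0.06  -0.161  0.116]
```

Emit:
jog_arm --commands "0.4 -0.03 -0.08 0 0 0 0;0.4 -0.028 -0.077 0 0 0 0;0.4 0 0 0.1 0 0 0;0.4 0 0 0 0 0 0;0.4 0 0 0 0 0 0"

```text
t: 13.35
ee_pos: [0.4335, 0.2549, 0.0594]
orientation: [-3.14, 0.078, -0.002]
force: [0.0, 0.1, 0.4]
width: 0.038
grip_force: 0.0
```

```bash
python3 - <<'E'
from h import *
plan([.4285,.2522,.013],down(-.046))
E
```

```text
t 13.35 tcp [0.4335 0.2549 0.0594] w 0.038 F [0.  0.1 0.4]
 turn units [-0.01 -0.01 -0.05]
 shift units in current frame [-0.024  0.015  0.232]  after turn [-0.024  0.014  0.232]
```

Emit:
jog_arm --commands "0.4 -0.024 0.015 0.06 0 0 0;0.4 0 0 0.06 0 0 0;0.4 0 0 0.06 0 0 0;0.4 0 0 0.05 0 0 0;0.4 0 0 0 0 0 0" --grip_force 20

```text
t: 13.85
ee_pos: [0.4274, 0.2521, 0.0108]
orientation: [3.14, -0.078, -0.002]
force: [0.1, -1.0, -0.3]
width: 0.038
grip_force: 0.0
```

Emit:
jog_arm --commands "0 0 0 0 0 0 0;0 0 0 0 0 0 0;0 0 0 0 0 0 0;0 0 0 0 0 0 0;0 0 0 0 0 0 0;0 0 0 0 0 0 0;0 0 0 -0.1 0 0 0;0 0 0 -0.1 0 0 0;0 0 0 -0.1 0 0 0;0 0 0 -0.1 0 0 0;0 0 0 0 0 0 0"

```text
t: 14.95
ee_pos: [0.4299, 0.2533, 0.0953]
orientation: [-3.138, 0.077, -0.009]
force: [-0.2, 0.2, -0.8]
width: 0.0084
grip_force: 20.0
```

```bash
python3 - <<'E'
from h import *
plan(nw(-.002,.021,.09),down(NP[2]))
ov('side',[],(280,230,180,180),4,'ga2.png')
E
```

```text
t 14.95 tcp [0.4299 0.2533 0.0953] w 0.0084 F [-0.2  0.2 -0.8]
 turn units [-0.04 -0.06  0.87]
 shift units in current frame [0.418 1.877 0.023]  after turn [0.559 1.84  0.026]
```

View pics/ga2.png

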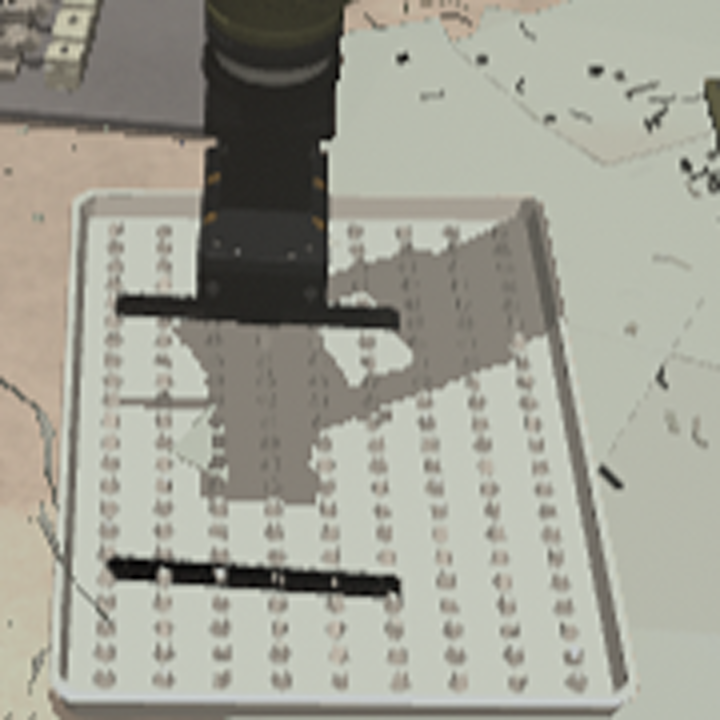

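```bash
python3 - <<'E'
from h import *
for z in(.095,.1):
    A,B=atz('side',(309.2,306.2),z),atz('side',(380.1,310),z); c=(A+B)/2;print(c,np.linalg.norm(A-B),np.degrees(np.arctan2(*(B-A)[1::-1])))
E
```

```text
[0.42980629 0.2506335  0.095     ] 0.16523084951509334 176.88422863249735
[0.43006242 0.25617007 0.1       ] 0.16436404664941906 176.88422863249735
```

Emit:
jog_arm --commands "0 0 0 -0.1 0 0 0.44;0 0 0 -0.1 0 0 0.43;0 0.05 0.19 0 0 0 0;0 0.05 0.19 0 0 0 0;0 0.05 0.19 0 0 0 0;0 0.05 0.19 0 0 0 0;0 0.05 0.19 0 0 0 0;0 0.05 0.19 0 0 0 0;0 0.05 0.19 0 0 0 0;0 0.05 0.19 0 0 0 0;0 0.05 0.19 0 0 0 0;0 0 0 0 0 0 0" --grip_force 35

```text
t: 16.2
ee_pos: [0.4738, -0.1016, 0.1305]
orientation: [3.134, -0.205, -0.003]
force: [0.4, 0.9, 0.1]
width: 0.0086
grip_force: 35.0
```

```bash
python3 - <<'E'
from h import *
plan(nw(0.0005,-.021,.07),down(NP[2]))
E
```

```text
t 16.2 tcp [ 0.4738 -0.1016  0.1305] w 0.0086 F [0.4 0.9 0.1]
 turn units [ 0.01  0.02 -0.06]
 shift units in current frame [0.134 0.316 0.303]  after turn [0.132 0.317 0.303]
```

Emit:
jog_arm --commands "0 0 0 0 0 0 -0.06;0 0.066 0.158 0 0 0 0;0 0.066 0.159 0 0 0 0;0 0 0 0.1 0 0 0;0 0 0 0.1 0 0 0;0 0 0 0.1 0 0 0;0 0 0 0 0 0 0;0 0 0 0 0 0 0"

```text
t: 17.0
ee_pos: [0.4925, -0.163, 0.0714]
orientation: [-3.135, 0.186, 0.003]
force: [0.1, -0.1, 0.1]
width: 0.0086
grip_force: 35.0
```

```bash
python3 - <<'E'
from h import *
plan(nw(0.0005,-.021,.041),down(NP[2]))
s=[]
for y in(-.063,-.021,.021,.063):
    for x in(-.058,.058): s.append((nw(x-.012,y,.045),nw(x+.012,y,.045)))
ov('side',[],(240,150,140,120),5,'pl.png')
E
```

```text
t 17.0 tcp [ 0.4925 -0.163   0.0714] w 0.0086 F [ 0.1 -0.1  0.1]
 turn units [-0.01  0.02  0.08]
 shift units in current frame [0.001 0.024 0.152]  after turn [0.001 0.024 0.152]
```

View pics/pl.png

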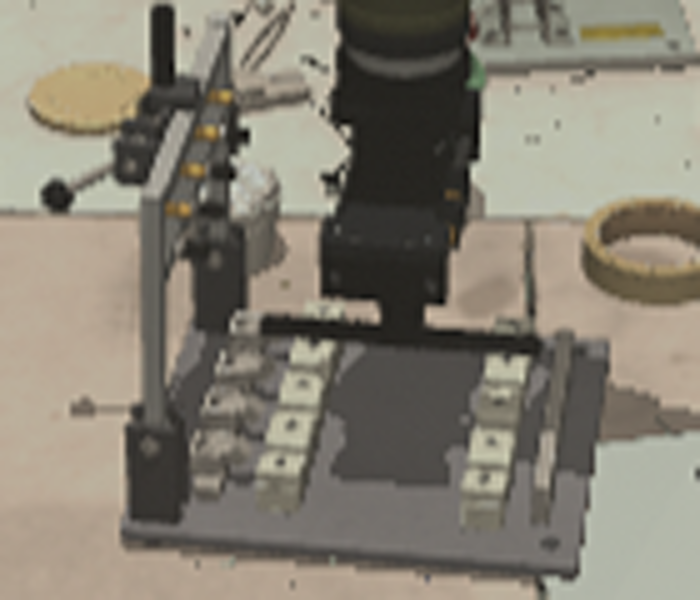

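Emit:
jog_arm --commands "0 0 0.024 0.02 0 0 0.08;0 0 0 0.03 0 0 0;0 0 0 0.03 0 0 0;0 0 0 0.02 0 0 0;0 0 0 0.015 0 0 0;0 0 0 0 0 0 0;0 0 0 0 0 0 0"

```text
t: 17.75
ee_pos: [0.4924, -0.1692, 0.049]
orientation: [-3.135, 0.199, 0.0]
force: [-0.0, -0.0, -0.4]
width: 0.0084
grip_force: 35.0
```

```bash
python3 - <<'E'
from h import *
plan(nw(0.0005,-.021,.040),down(NP[2]))
E
```

```text
t 17.75 tcp [ 0.4924 -0.1692  0.049 ] w 0.0084 F [-0.  -0.  -0.4]
 turn units [-0.    0.   -0.02]
 shift units in current frame [-0.002 -0.007  0.045]  after turn [-0.002 -0.007  0.045]
```

Emit:
jog_arm --commands "0 0 -0.007 0.01 0 0 0;0 0 0 0.01 0 0 0;0 0 0 0.01 0 0 0;0 0 0 0.01 0 0 0;0 0 0 0 0 0 0"

```text
t: 18.25
ee_pos: [0.4933, -0.168, 0.0424]
orientation: [3.135, -0.199, 0.002]
force: [-2.4, 1.0, 8.8]
width: 0.0085
grip_force: 35.0
```

```bash
python3 - <<'E'
from h import *
plan(nw(0.0005,-.021,.040),down(NP[2])); print(status.observe()['torque'])
E
```

```text
t 18.25 tcp [ 0.4933 -0.168   0.0424] w 0.0085 F [-2.4  1.   8.8]
 turn units [ 0.   -0.01 -0.02]
 shift units in current frame [-0.006 -0.     0.012]  after turn [-0.006 -0.     0.012]
[ 0.20373009  0.24427924 -0.02105931]
```

Emit:
jog_arm --commands "0.3 0 0 0 0 0 0;0.3 0 0 0 0 0 0;0.3 0 0 0 0 0 0;0.3 0 0 -0.1 0 0 0;0.3 0 0 -0.1 0 0 0;0 0.1 0 -0.05 0 0 0;0 0.1 0 0 0 0 0;0 0.1 0 0 0 0 0;0 0 0 0 0 0 0;0 0 0 0 0 0 0" --grip_force 20

```text
t: 19.25
ee_pos: [0.5513, -0.1751, 0.0902]
orientation: [-3.135, 0.199, 0.003]
force: [-0.6, 0.1, 0.2]
width: 0.0006
grip_force: 0.0
```

```bash
python3 - <<'E'
from h import *
plan(nw(0.060,-.021,.056),down(NP[2]))
ov('side',[],(260,170,120,100),6,'rel.png')
E
```

```text
t 19.25 tcp [ 0.5513 -0.1751  0.0902] w 0.0006 F [-0.6  0.1  0.2]
 turn units [-0.    0.02 -0.02]
 shift units in current frame [-0.     0.001  0.171]  after turn [-0.001  0.001  0.171]
```

View pics/rel.png

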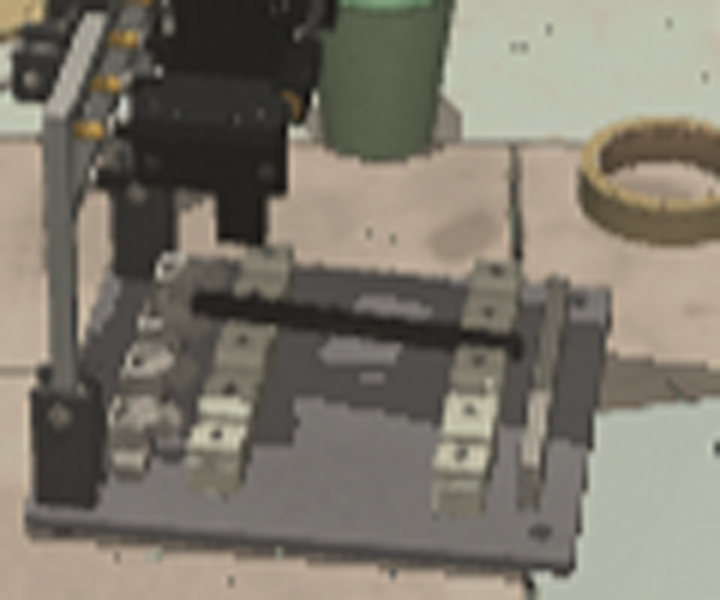

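Emit:
jog_arm --commands "0 -0.05 0 0 0 0 0;0 0 0 0.08 0 0 0;0 0 0 0.06 0 0 0;0 0 0 0.02 0 0 0;0 0 0 0.01 0 0 0;0 0 0 0.01 0 0 0;0 0 0 0.01 0 0 0;0 0 0 0.01 0 0 0;0 0 0 0 0 0 0"

```text
t: 20.2
ee_pos: [0.5448, -0.1755, 0.0559]
orientation: [3.133, -0.199, 0.008]
force: [-4.0, 1.7, 18.9]
width: 0.0005
grip_force: 9.7
```

Emit:
jog_arm --commands "0 0 0 0.01 0 0 0;0 0 0 0.01 0 0 0;0 0 0 0 0 0 0"

```text
t: 20.5
ee_pos: [0.5467, -0.1761, 0.0554]
orientation: [3.132, -0.199, 0.014]
force: [-8.8, 2.9, 32.4]
width: 0.0004
grip_force: 16.6
```

Emit:
jog_arm --commands "0 0 0 -0.1 0 0 0;0 0 0 -0.1 0 0 0;0.3 -0.13 0 0 0 0 0;0.3 -0.12 0 0 0 0 0;0.3 0 0 0 0 0 0;0.3 0 0 0 0 0 0"

```text
t: 21.1
ee_pos: [0.4926, -0.1678, 0.0869]
orientation: [3.135, -0.2, 0.001]
force: [0.6, -0.6, 1.0]
width: 0.0255
grip_force: 0.0
```

```bash
python3 - <<'E'
from h import *
plan(nw(0.0,-.021,.043),down(NP[2]))
s=[(nw(-.0825+o,-.021,.036+h),nw(.0825+o,-.021,.036+k)) for o,h,k in((0,0,9e-3),)]
s=[(nw(-.085,-.085,.046),nw(-.085,.085,.046)),(nw(.0775,-.08,.039),nw(.0775,.08,.039))]
ov('side',s,(265,185,100,75),8,'chk.png')
E
```

```text
t 21.1 tcp [ 0.4926 -0.1678  0.0869] w 0.0255 F [ 0.6 -0.6  1. ]
 turn units [-0.   -0.01 -0.03]
 shift units in current frame [-0.005  0.001  0.219]  after turn [-0.005  0.001  0.219]
```

View pics/chk.png

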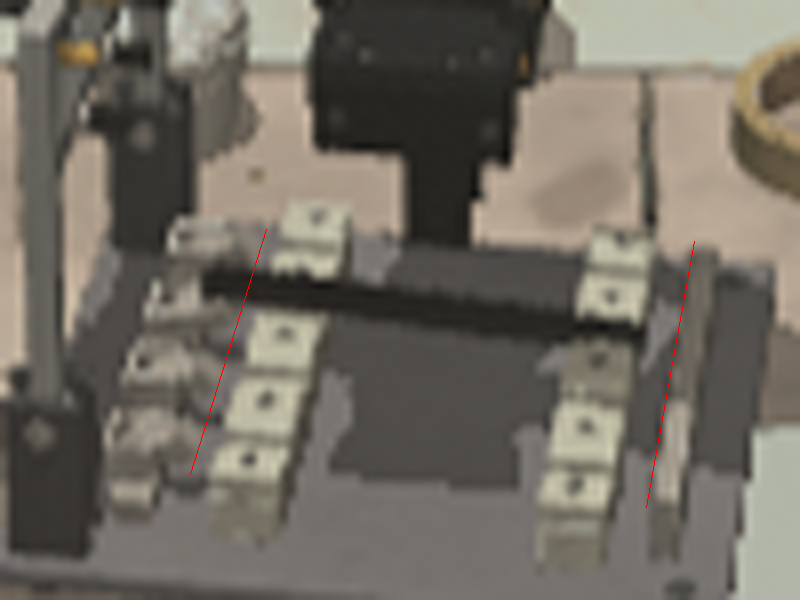

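```bash
python3 - <<'E'
from h import *
c,s_=np.cos(NP[2]),np.sin(NP[2])
def tn(w): d=w[:2]-np.array(NP[:2]); return np.round([(c*d[0]+s_*d[1])*1e3,(-s_*d[0]+c*d[1])*1e3],1)
def q(px,box,sc,z): return tn(atz('side',(box[0]+px[0]/sc,box[1]+px[1]/sc),z))
print('chk ends',q((205,278),(265,185),8,.052),q((645,330),(265,185),8,.042))
print('chk bar inner',q((690,260),(265,185),8,.046),q((658,500),(265,185),8,.046))
print('comb corner', q((655,235),(265,185),8,.045),q((580,300),(265,185),8,.045),q((350,210),(265,185),8,.045))
print('pl ends',q((262,323),(240,150),5,.076),q((540,345),(240,150),5,.076))
im=snap('top'); f,cx,cy,R,t=K('top'); print('tool px',proj('top',nw(0,-.021,.09)))
E
```

```text
chk ends [ 89.  -22.3] [-74.1 -27.3]
chk bar inner [-86.3 -70. ] [-90.1  82.2]
comb corner [-71.5 -86.5] [-48.6 -38.8] [ 44.8 -86.5]
pl ends [ 81.8 -14.4] [-81.1 -15.6]
tool px [381.60207729 238.44168358]
```

Emit:
jog_arm --commands "0.3 0 0 0.08 0 0 0;0.3 0 0 0.08 0 0 0;0.3 0 0 0.06 0 0 0;0.3 0 0 0 0 0 0;0 0 0 0 0 0 0;0 0 0 0 0 0 0;0 0 0 0 0 0 0;0 0 0 0 0 0 0;0 0 0 0 0 0 0" --grip_force 20

```text
t: 22.1
ee_pos: [0.4932, -0.168, 0.0439]
orientation: [3.135, -0.2, 0.003]
force: [0.4, -0.1, 1.9]
width: 0.0089
grip_force: 20.0
```

Emit:
jog_arm --commands "0 -0.01 0 0 0 0 0;0 -0.01 0 0 0 0 0;0 -0.01 0 0 0 0 0;0 -0.01 0 0 0 0 0;0 -0.01 0 0 0 0 0;0 0 0 0 0 0 0"

```text
t: 22.7
ee_pos: [0.4819, -0.1663, 0.0427]
orientation: [-3.135, 0.199, 0.002]
force: [-0.7, -0.4, 1.5]
width: 0.0087
grip_force: 20.0
```

Emit:
jog_arm --commands "0 -0.005 0 0 0 0 0;0 -0.005 0 0 0 0 0;0 0 0 0 0 0 0;0 0 0 0 0 0 0"

```text
t: 23.1
ee_pos: [0.4812, -0.1663, 0.0433]
orientation: [3.135, -0.2, 0.003]
force: [3.2, 0.4, -0.3]
width: 0.0084
grip_force: 20.0
```

```bash
python3 - <<'E'
from h import *
plan(nw(0,-.021,.043),down(NP[2]))
ov('side',[],(265,185,100,75),8,'chk2.png')
E
```

```text
t 23.1 tcp [ 0.4812 -0.1663  0.0433] w 0.0084 F [ 3.2  0.4 -0.3]
 turn units [ 0.   -0.02 -0.02]
 shift units in current frame [0.052 0.    0.001]  after turn [0.052 0.    0.001]
```

View pics/chk2.png

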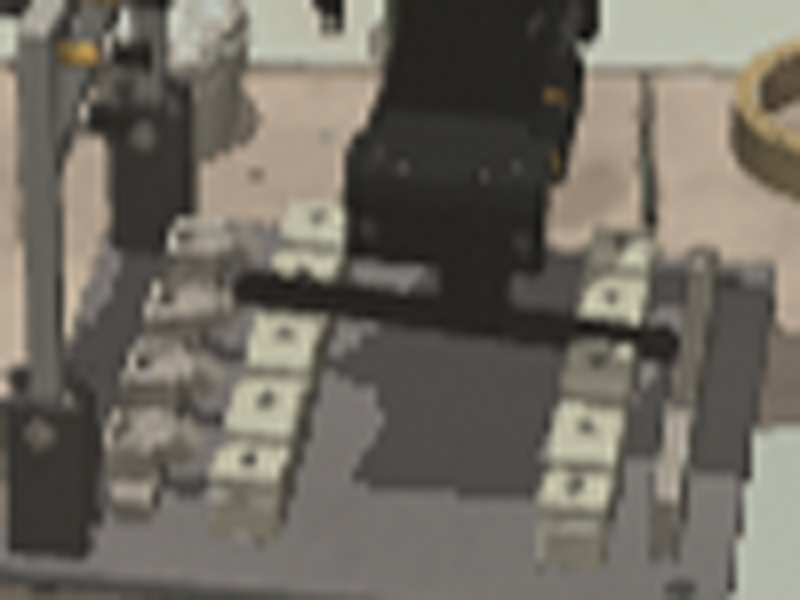

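Emit:
jog_arm --commands "0.3 0 0 0 0 0 0;0.3 0 0 0 0 0 0;0.3 0 0 0 0 0 0;0.3 0 0 -0.1 0 0 0;0.3 0 0 -0.1 0 0 0;0 0.1 0 0 0 0 0;0 0.1 0 0 0 0 0;0 0.1 0 0 0 0 0;0 0 0 0 0 0 0;0 0 0 0.08 0 0 0;0 0 0 0.06 0 0 0;0 0 0 0 0 0 0"

```text
t: 24.35
ee_pos: [0.5383, -0.1732, 0.0527]
orientation: [-3.134, 0.2, 0.005]
force: [-0.6, 0.9, 1.3]
width: 0.0004
grip_force: 0.5
```

Emit:
jog_arm --commands "0 0 0 0.01 0 0 0;0 0 0 0.01 0 0 0;0 0 0 0.01 0 0 0;0 0 0 0.01 0 0 0;0 0 0 0 0 0 0"

```text
t: 24.85
ee_pos: [0.5399, -0.174, 0.0486]
orientation: [3.135, -0.199, -0.001]
force: [-4.4, 0.9, 9.7]
width: 0.0004
grip_force: 4.9
```

Emit:
jog_arm --commands "0 0 0 0.01 0 0 0;0 0 0 0.005 0 0 0;0 0 0 0 0 0 0"

```text
t: 25.15
ee_pos: [0.5399, -0.1741, 0.0484]
orientation: [3.135, -0.199, -0.003]
force: [-12.1, 3.6, 25.1]
width: 0.0004
grip_force: 12.7
```

Emit:
jog_arm --commands "0 0 0 -0.1 0 0 0;0 -0.1 0 0 0 0 0;0 -0.2 0 0 0 0 0;0 -0.2 0 0 0 0 0;0 0 0 0 0 0 0;0 0 0 0.08 0 0 0;0 0 0 0.02 0 0 0;0 0 0 0.01 0 0 0;0 0 0 0.005 0 0 0;0 0 0 0 0 0 0"

```text
t: 26.15
ee_pos: [0.4427, -0.1624, 0.0483]
orientation: [3.134, -0.198, -0.002]
force: [-19.5, 6.7, 44.1]
width: 0.0003
grip_force: 21.8
```

```bash
python3 - <<'E'
from h import *
plan(nw(-.05,-.021,.048),down(NP[2]))
E
```

```text
t 26.15 tcp [ 0.4427 -0.1624  0.0483] w 0.0003 F [-19.5   6.7  44.1]
 turn units [ 0.01  0.01 -0.02]
 shift units in current frame [-0.004 -0.004  0.001]  after turn [-0.004 -0.004  0.001]
```

Emit:
jog_arm --commands "0 0 0 -0.1 0 0 0;0.4 0 0 -0.2 0 0 0;0.4 0 0 -0.15 0 0 0;0.4 0 0 0 0 0 -0.68;0.4 -0.02 -0.2 0 0 0 0;0.4 -0.02 -0.2 0 0 0 0;0.4 -0.02 -0.2 0 0 0 0;0.4 -0.02 -0.2 0 0 0 0;0.4 -0.02 -0.2 0 0 0 0;0.4 -0.02 -0.2 0 0 0 0;0.4 -0.02 -0.2 0 0 0 0;0.4 -0.02 -0.2 0 0 0 0"

```text
t: 27.35
ee_pos: [0.4306, 0.1621, 0.1311]
orientation: [-3.14, 0.106, -0.001]
force: [1.2, 0.4, 0.4]
width: 0.0383
grip_force: 0.0
```

```bash
cat > locB.py <<'E'
from h import *
im=snap('side'); snap('top')
for n in('side','top'): print(n,[(round(d['confidence'],2),world(n,d['centre']).round(4)) for d in nets.pinpoint('strip_0',n) if d['confidence']>.3])
r=[(d['confidence'],d['region']) for d in nets.outline_of('strip_0','side')]
for c,m in r:
    if c<.3: continue
    ys,xs=np.nonzero(m); P=np.c_[xs,ys].astype(float); mu=P.mean(0); u=np.linalg.svd(P-mu,full_matrices=False)[2][0]; s=(P-mu)@u
    A,B=atz('side',mu+u*s.max(),.016),atz('side',mu+u*s.min(),.016); print(round(c,2),mu.round(1),((A+B)/2).round(4),np.linalg.norm(A-B).round(4),np.degrees(np.arctan2(*(B-A)[1::-1])).round(2))
E
python3 locB.py; python3 -c "
from h import *
plan([.432,.3807,.06],down(np.radians(-3.8)))"
```

```text
side [(0.73, array([ 0.4908, -0.4246,  0.0016])), (0.71, array([0.4359, 0.3816, 0.0078])), (0.66, array([ 0.4887, -0.1643,  0.0379]))]
top [(0.7, array([ 0.3881,  0.2624, -0.0029])), (0.51, array([0.434 , 0.383 , 0.0073])), (0.47, array([ 0.4888, -0.168 ,  0.0363]))]
0.68 [312.5 223.7] [ 0.516  -0.2142  0.016 ] 0.1022 -10.04
0.59 [343.7 373.4] [0.4324 0.3793 0.016 ] 0.1589 -3.59
t 27.6 tcp [0.4306 0.1602 0.1308] w 0.0378 F [-0.4  0.  -0. ]
 turn units [ 0.01  0.   -0.01]
 shift units in current frame [-0.067 -1.1    0.353]  after turn [-0.066 -1.1    0.354]
```

Emit:
jog_arm --commands "0.4 -0.011 -0.183 0 0 0 0;0.4 -0.011 -0.183 0 0 0 0;0.4 -0.011 -0.183 0 0 0 0;0.4 -0.011 -0.183 0 0 0 0;0.4 -0.011 -0.183 0 0 0 0;0.4 -0.011 -0.183 0 0 0 0;0.4 0 0 0.1 0 0 0;0.4 0 0 0.1 0 0 0;0.4 0 0 0.1 0 0 0;0.4 0 0 0.1 0 0 0;0.4 0 0 0 0 0 0;0.4 0 0 0 0 0 0"

```text
t: 28.8
ee_pos: [0.4329, 0.3792, 0.051]
orientation: [3.139, -0.109, -0.001]
force: [-0.1, -0.1, 0.1]
width: 0.0378
grip_force: 0.0
```

```bash
python3 locB.py; python3 -c "
from h import *
plan([.432,.3805,.0115],down(np.radians(-3.7)))"
```

```text
side [(0.87, array([0.4335, 0.3802, 0.0073])), (0.47, array([ 0.4844, -0.1661,  0.0378]))]
top [(0.59, array([ 0.4898, -0.1635,  0.0355]))]
0.84 [342.5 373.3] [0.4348 0.3791 0.016 ] 0.1634 -4.29
t 29.05 tcp [0.4332 0.3806 0.0525] w 0.0381 F [-0.7  0.9 -0.3]
 turn units [-0.02 -0.02 -0.04]
 shift units in current frame [-0.007  0.001  0.205]  after turn [-0.006  0.001  0.205]
```

Emit:
jog_arm --commands "0.4 0 0 0.07 0 0 0;0.4 0 0 0.07 0 0 0;0.4 0 0 0.065 0 0 0;0.4 0 0 0 0 0 0;0 0 0 0 0 0 0;0 0 0 0 0 0 0;0 0 0 0 0 0 0;0 0 0 0 0 0 0;0 0 0 0 0 0 0;0 0 0 0 0 0 0" --grip_force 35

```text
t: 30.05
ee_pos: [0.4328, 0.3806, 0.0101]
orientation: [-3.139, 0.106, -0.001]
force: [-0.3, -0.3, 6.0]
width: 0.0088
grip_force: 35.6
```

Emit:
jog_arm --commands "0 0 0 -0.1 0 0 0;0 0 0 -0.15 0 0 0;0 0 0 -0.15 0 0 0;0 0 0 0 0 0 0;0 0 0 0 0 0 0"

```text
t: 30.55
ee_pos: [0.4322, 0.3802, 0.0893]
orientation: [3.14, -0.106, -0.0]
force: [-0.4, 0.4, 0.1]
width: 0.0085
grip_force: 35.0
```

```bash
python3 - <<'E'
from h import *
plan(nw(0,.063,.10),down(NP[2]))
z=status.observe()['ee_pos'][2]
im=snap('side')
for d in nets.outline_of('strip_0','side'):
    m=d['region']; ys,xs=np.nonzero(m); P=np.c_[xs,ys].astype(float); mu=P.mean(0); u=np.linalg.svd(P-mu,full_matrices=False)[2][0]; s=(P-mu)@u
    A,B=atz('side',mu+u*s.max(),z+.004),atz('side',mu+u*s.min(),z+.004); print(round(d['confidence'],2),((A+B)/2).round(4),np.linalg.norm(A-B).round(4),np.degrees(np.arctan2(*(B-A)[1::-1])).round(2))
ov('side',[],(280,260,120,100),6,'gb.png')
E
```

```text
t 30.55 tcp [0.4322 0.3802 0.0893] w 0.0085 F [-0.4  0.4  0.1]
 turn units [0.   0.   0.66]
 shift units in current frame [ 0.505  2.294 -0.053]  after turn [ 0.636  2.262 -0.053]
0.79 [0.4323 0.3774 0.0933] 0.1624 -3.35
0.58 [ 0.5258 -0.1014  0.0933] 0.0406 -10.12
```

View pics/gb.png

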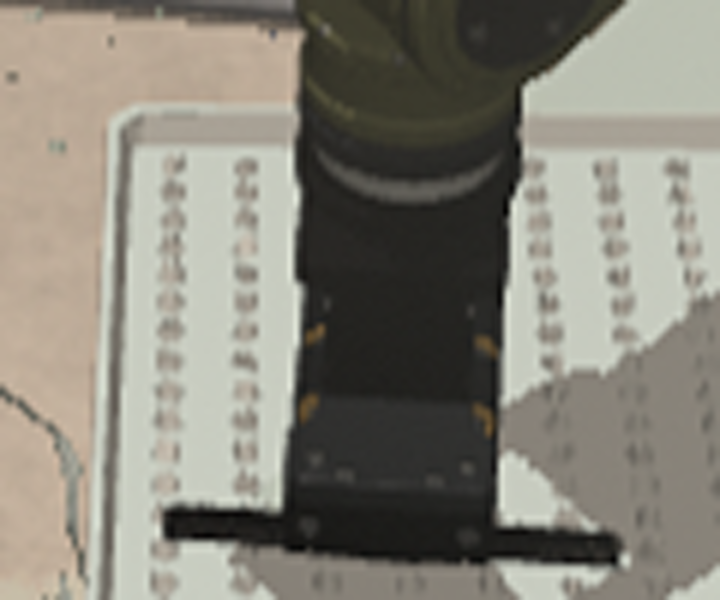

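Emit:
jog_arm --commands "0 0 0 -0.12 0 0 0.33;0 0 0 -0.12 0 0 0.33;0 0.052 0.19 0 0 0 0;0 0.052 0.19 0 0 0 0;0 0.052 0.19 0 0 0 0;0 0.052 0.19 0 0 0 0;0 0.052 0.19 0 0 0 0;0 0.052 0.19 0 0 0 0;0 0.052 0.19 0 0 0 0;0 0.052 0.19 0 0 0 0;0 0.052 0.19 0 0 0 0;0 0.052 0.19 0 0 0 0"

```text
t: 31.9
ee_pos: [0.4871, -0.0112, 0.1363]
orientation: [-3.135, 0.197, 0.004]
force: [0.2, -0.2, 0.0]
width: 0.0088
grip_force: 35.0
```

Emit:
jog_arm --commands "0 0.058 0.18 0 0 0 0;0 0.058 0.18 0 0 0 0;0 0 0 0 0 0 0;0 0 0 0 0 0 0"

```text
t: 32.3
ee_pos: [0.5012, -0.0843, 0.1365]
orientation: [-3.134, 0.199, 0.005]
force: [-0.1, 0.4, -0.4]
width: 0.0081
grip_force: 35.0
```

```bash
python3 - <<'E'
from h import *
plan(nw(0,.063,.049),down(NP[2]))
E
```

```text
t 32.3 tcp [ 0.5012 -0.0843  0.1365] w 0.0081 F [-0.1  0.4 -0.4]
 turn units [-0.01  0.03 -0.02]
 shift units in current frame [0.006 0.    0.437]  after turn [0.004 0.    0.437]
```

Emit:
jog_arm --commands "0 0 0 0.15 0 0 0;0 0 0 0.15 0 0 0;0 0 0 0.1 0 0 0;0 0 0 0.03 0 0 0;0 0 0 0 0 0 0;0 0 0 0.01 0 0 0;0 0 0 0.01 0 0 0;0 0 0 0 0 0 0"

```text
t: 33.1
ee_pos: [0.5026, -0.0841, 0.0489]
orientation: [3.135, -0.196, 0.002]
force: [0.2, 0.6, 0.6]
width: 0.0084
grip_force: 35.0
```

```bash
python3 - <<'E'
from h import *
plan(nw(0,.063,.043),down(NP[2]))
E
```

```text
t 33.1 tcp [ 0.5026 -0.0841  0.0489] w 0.0084 F [0.2 0.6 0.6]
 turn units [ 0.   -0.02 -0.  ]
 shift units in current frame [-0.003  0.002  0.029]  after turn [-0.003  0.002  0.029]
```

Emit:
jog_arm --commands "0 0 0 0.01 0 0 0;0 0 0 0.01 0 0 0;0 0 0 0.01 0 0 0;0 0 0 0 0 0 0"

```text
t: 33.5
ee_pos: [0.5029, -0.0844, 0.0427]
orientation: [3.135, -0.197, 0.003]
force: [-0.1, 0.1, 4.4]
width: 0.0086
grip_force: 35.0
```

Emit:
jog_arm --commands "0 -0.005 0 0 0 0 0;0 -0.005 0 0 0 0 0;0 0 0 0 0 0 0"

```text
t: 33.8
ee_pos: [0.499, -0.0836, 0.0413]
orientation: [-3.135, 0.196, 0.003]
force: [-0.7, -0.3, 1.1]
width: 0.0084
grip_force: 35.0
```

Emit:
jog_arm --commands "0 -0.005 0 0 0 0 0;0 -0.005 0 0 0 0 0;0 0 0 0 0 0 0"

```text
t: 34.1
ee_pos: [0.4975, -0.0835, 0.0416]
orientation: [-3.135, 0.197, 0.002]
force: [-0.2, 0.0, 0.3]
width: 0.0084
grip_force: 35.0
```

```bash
python3 - <<'E'
from h import *
plan(nw(-.003,.063,.040),down(NP[2]))
E
```

```text
t 34.1 tcp [ 0.4975 -0.0835  0.0416] w 0.0084 F [-0.2  0.   0.3]
 turn units [-0.    0.01 -0.  ]
 shift units in current frame [0.008 0.002 0.008]  after turn [0.008 0.002 0.008]
```

Emit:
jog_arm --commands "0 -0.005 0 0.005 0 0 0;0 -0.005 0 0 0 0 0;0 0 0 0 0 0 0"

```text
t: 34.4
ee_pos: [0.4971, -0.0835, 0.0416]
orientation: [3.135, -0.197, 0.004]
force: [3.1, -0.1, -0.9]
width: 0.009
grip_force: 35.0
```

Emit:
jog_arm --commands "0 0.006 0 0.01 0 0 0;0 0 0 0.01 0 0 0;0 0 0 0 0 0 0"

```text
t: 34.7
ee_pos: [0.4973, -0.0836, 0.038]
orientation: [3.135, -0.196, -0.001]
force: [-3.8, 0.5, 8.1]
width: 0.0082
grip_force: 35.0
```

Emit:
jog_arm --commands "0.3 0 0 0 0 0 0;0.3 0 0 0 0 0 0;0.3 0 0 0 0 0 0;0.3 0 0 -0.1 0 0 0;0.3 0 0 -0.15 0 0 0;0 0.1 0 0 0 0 0;0 0.1 0 0 0 0 0;0 0.08 0 0 0 0 0;0 0 0 0 0 0 0;0 0 0 0.08 0 0 0;0 0 0 0.08 0 0 0;0 0 0 0 0 0 0" --grip_force 20

```text
t: 35.9
ee_pos: [0.55, -0.0898, 0.0515]
orientation: [-3.134, 0.197, 0.009]
force: [-0.7, -0.5, 0.2]
width: 0.0002
grip_force: 0.0
```

```bash
python3 - <<'E'
from h import *
plan(nw(.05,.063,.048),down(NP[2]))
E
```

```text
t 35.9 tcp [ 0.55   -0.0898  0.0515] w 0.0002 F [-0.7 -0.5  0.2]
 turn units [-0.01  0.06 -0.  ]
 shift units in current frame [0.009 0.003 0.017]  after turn [0.009 0.003 0.017]
```

Emit:
jog_arm --commands "0 0 0 0.01 0 0 0;0 0 0 0.01 0 0 0;0 0 0 0.01 0 0 0;0 0 0 0 0 0 0"

```text
t: 36.3
ee_pos: [0.5527, -0.0905, 0.049]
orientation: [-3.135, 0.197, 0.0]
force: [-0.2, 0.3, -0.3]
width: 0.0003
grip_force: 0.0
```

Emit:
jog_arm --commands "0 0 0 -0.1 0 0 0;0 -0.1 0 0 0 0 0;0 -0.2 0 0 0 0 0;0 -0.2 0 0 0 0 0;0 0 0 0 0 0 0;0 0 0 0.08 0 0 0;0 0 0 0.02 0 0 0;0 0 0 0 0 0 0"

```text
t: 37.1
ee_pos: [0.454, -0.0781, 0.0492]
orientation: [-3.135, 0.197, 0.001]
force: [0.5, 0.1, 0.9]
width: 0.0006
grip_force: 0.0
```

Emit:
jog_arm --commands "0 0 0 0.01 0 0 0;0 0 0 0.01 0 0 0;0 0 0 0 0 0 0"

```text
t: 37.4
ee_pos: [0.4547, -0.0783, 0.0485]
orientation: [-3.135, 0.196, 0.002]
force: [-10.2, 2.8, 19.7]
width: 0.0004
grip_force: 10.1
```

Emit:
jog_arm --commands "0 0 0 -0.1 0 0 0;0 0.1 0 0 0 0 0;0 0.2 0 0 0 0 0;0 0.2 0 0 0 0 0;0 0 0 0 0 0 0;0 0 0 0.06 0 0 0;0 0 0 0.03 0 0 0;0 0 0 0.01 0 0 0;0 0 0 0.01 0 0 0;0 0 0 0 0 0 0"

```text
t: 38.4
ee_pos: [0.5526, -0.0904, 0.0484]
orientation: [-3.135, 0.196, 0.002]
force: [-13.3, 3.7, 31.8]
width: 0.0003
grip_force: 15.5
```

Emit:
jog_arm --commands "0 0 0 -0.05 0 0 0;0 -0.15 0 -0.1 0 0 0;0 -0.15 0 -0.15 0 0 0;0 0 0 -0.22 0 0 0;0.4 0 0 -0.22 0 0 0;0.4 0 0 -0.22 0 0 0;0.4 0 0 -0.22 0 0 0;0.4 0 0 -0.22 0 0 0;0.4 0 0.1 -0.1 0 0 0;0.4 0 0.2 0 0 0 0;0.4 0 0 0 0 0 0"

```text
t: 39.5
ee_pos: [0.4845, -0.1451, 0.3427]
orientation: [3.134, -0.203, -0.0]
force: [-0.9, 0.5, -0.6]
width: 0.0373
grip_force: 0.0
```

```bash
python3 - <<'E'
from h import *
plan(nw(.1446,0,.34),down(NP[2]))
for n in('top','side'):
    snap(n); print([(k,world(n,d['centre']).round(4),round(d['confidence'],2)) for k in('clamp_handle','strip_0','tumbler','cotton_cup') for d in nets.pinpoint(k,n)[:3] if d['confidence']>.4])
print(nw(.1446,0,.2645))
cv2.imwrite('pics/n.png',np.hstack([cv2.resize(imaging.get_image('top')[200:290,325:425,::-1],(400,360),interpolation=2),cv2.resize(imaging.get_image('side')[185:260,265:365,::-1],(400,360),interpolation=2)]))
E
```

```text
t 39.5 tcp [ 0.4845 -0.1451  0.3427] w 0.0373 F [-0.9  0.5 -0.6]
 turn units [ 0.02 -0.   -0.05]
 shift units in current frame [ 0.772 -0.     0.014]  after turn [0.772 0.003 0.014]
[('clamp_handle', array([ 0.6294, -0.1646,  0.2624]), 0.73), ('strip_0', array([ 0.4921, -0.1631,  0.0378]), 0.48), ('tumbler', array([ 0.4904, -0.4256, -0.0026]), 0.9), ('cotton_cup', array([ 0.6043, -0.3684, -0.0009]), 0.68)]
[('clamp_handle', array([ 0.6278, -0.167 ,  0.2647]), 0.78), ('strip_0', array([ 0.4958, -0.0856,  0.0367]), 0.57), ('strip_0', array([ 0.4851, -0.1678,  0.038 ]), 0.55), ('tumbler', array([ 4.901e-01, -4.250e-01, -2.000e-04]), 0.82), ('cotton_cup', array([ 0.608 , -0.3659, -0.0007]), 0.61)]
[ 0.63767178 -0.16492797  0.2645    ]
```

View pics/n.png

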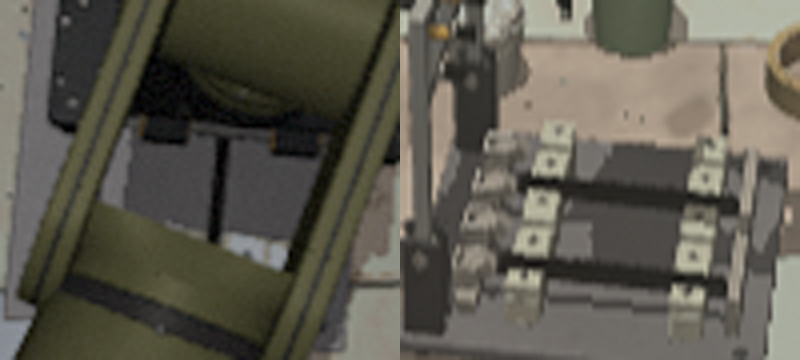

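Emit:
jog_arm --commands "0.4 0.184 0 0 0 0 -0.05;0.4 0.184 0 0 0 0 0;0.4 0.184 0 0 0 0 0;0.4 0.183 0 0 0 0 0;0.4 0 0 0 0 0 0;0.4 0 0 0.15 0 0 0;0.4 0 0 0.15 0 0 0;0.4 0 0 0.15 0 0 0;0.4 0 0 0 0 0 0;0.4 0 0 0 0 0 0"

```text
t: 41.1
ee_pos: [0.6312, -0.1603, 0.2533]
orientation: [-3.136, 0.19, 0.001]
force: [0.4, -0.2, 0.7]
width: 0.0384
grip_force: 0.0
```

```bash
python3 - <<'E'
from h import *
plan(nw(.137,0,.249),down(NP[2]))
ph=np.linspace(1.635,.0724-.02,25)
x=-.1935*np.cos(ph)/.2; z=-.1935*np.sin(ph)/.2
print(np.c_[ph[1:]-.0724,np.diff(x),np.diff(z)].round(3))
E
```

```text
t 41.1 tcp [ 0.6312 -0.1603  0.2533] w 0.0384 F [ 0.4 -0.2  0.7]
 turn units [-0.    0.01  0.05]
 shift units in current frame [-0.003  0.019  0.022]  after turn [-0.003  0.019  0.022]
[[ 1.497 -0.064 -0.002]
 [ 1.431 -0.064  0.002]
 [ 1.365 -0.063  0.006]
 [ 1.299 -0.063  0.011]
 [ 1.233 -0.062  0.015]
 [ 1.167 -0.061  0.019]
 [ 1.101 -0.06   0.023]
 [ 1.035 -0.058  0.027]
 [ 0.969 -0.056  0.03 ]
 [ 0.903 -0.054  0.034]
 [ 0.837 -0.052  0.037]
 [ 0.771 -0.049  0.041]
 [ 0.705 -0.046  0.044]
 [ 0.639 -0.043  0.047]
 [ 0.573 -0.04   0.05 ]
 [ 0.508 -0.037  0.052]
 [ 0.442 -0.033  0.054]
 [ 0.376 -0.03   0.057]
 [ 0.31  -0.026  0.058]
 [ 0.244 -0.022  0.06 ]
 [ 0.178 -0.018  0.061]
 [ 0.112 -0.014  0.062]
 [ 0.046 -0.01   0.063]
 [-0.02  -0.005  0.064]]
```

Emit:
jog_arm --commands "0.4 0 0.019 0.02 0 0 0.05;0 0 0 0 0 0 0;0 0 0 0 0 0 0;0 0 0 0 0 0 0;0 0 0 0 0 0 0;0 0 0 0 0 0 0;0 0 0 0 0 0 0;0 -0.064 0 -0.002 0 0 0;0 -0.064 0 0.002 0 0 0;0 -0.063 0 0.006 0 0 0;0 -0.063 0 0.011 0 0 0;0 0 0 0 0 0 0" --grip_force 25

```text
t: 42.3
ee_pos: [0.5787, -0.1578, 0.2462]
orientation: [3.135, -0.197, -0.002]
force: [-1.7, -0.7, 4.7]
width: 0.0117
grip_force: 25.0
```

```bash
python3 - <<'E'
from h import *
p=1.299+.0724; plan(nw(.125-.1935*np.cos(p),0,.072-.016+.1935*np.sin(p)),down(NP[2]))
E
```

```text
t 42.3 tcp [ 0.5787 -0.1578  0.2462] w 0.0117 F [-1.7 -0.7  4.7]
 turn units [ 0.01  0.02 -0.01]
 shift units in current frame [ 0.007 -0.001  0.003]  after turn [ 0.007 -0.001  0.003]
```

Emit:
jog_arm --commands "0 -0.06 0 0.015 0 0 0;0 -0.061 0 0.019 0 0 0;0 -0.06 0 0.023 0 0 0;0 -0.058 0 0.027 0 0 0;0 -0.056 0 0.03 0 0 0;0 -0.054 0 0.034 0 0 0;0 -0.052 0 0.037 0 0 0;0 -0.049 0 0.041 0 0 0;0 -0.046 0 0.044 0 0 0;0 -0.043 0 0.047 0 0 0;0 0 0 0 0 0 0"

```text
t: 43.4
ee_pos: [0.4699, -0.1448, 0.1815]
orientation: [3.134, -0.196, -0.013]
force: [-9.7, -3.2, 5.2]
width: 0.0117
grip_force: 25.0
```

Emit:
jog_arm --commands "0 -0.04 0 0.05 0 0 0;0 -0.037 0 0.052 0 0 0;0 -0.033 0 0.054 0 0 0;0 -0.03 0 0.057 0 0 0;0 -0.026 0 0.058 0 0 0;0 -0.022 0 0.06 0 0 0;0 -0.018 0 0.061 0 0 0;0 0 0 0 0 0 0"

```text
t: 44.2
ee_pos: [0.4292, -0.1399, 0.101]
orientation: [3.133, -0.195, -0.013]
force: [-4.6, -7.8, -2.3]
width: 0.0121
grip_force: 25.0
```

```bash
python3 - <<'E'
from h import *
p=.178+.0724; plan(nw(.125-.1935*np.cos(p),0,.072-.016+.1935*np.sin(p)),down(NP[2]))
E
```

```text
t 44.2 tcp [ 0.4292 -0.1399  0.101 ] w 0.0121 F [-4.6 -7.8 -2.3]
 turn units [0.03 0.09 0.01]
 shift units in current frame [ 0.015 -0.006 -0.015]  after turn [ 0.015 -0.006 -0.015]
```

Emit:
jog_arm --commands "0 0 0 0.05 0 0 0;0 -0.005 0 0.05 0 0 0;0 -0.003 0 0.04 0 0 0;0 0 0 0.02 0 0 0;0 0 0 0.01 0 0 0;0 0 0 0 0 0 0"

```text
t: 44.8
ee_pos: [0.4258, -0.1395, 0.067]
orientation: [3.134, -0.194, -0.021]
force: [-9.9, -7.4, -0.1]
width: 0.0119
grip_force: 25.0
```

```bash
python3 - <<'E'
from h import *
plan(nw(-.068,0,.070),down(NP[2]))
for n in('top','side'):
    snap(n); print([(k,world(n,d['centre']).round(4),round(d['confidence'],2)) for k in('clamp_handle','lever_tip','lever_pivot') for d in nets.pinpoint(k,n)[:1]])
E
```

```text
t 44.8 tcp [ 0.4258 -0.1395  0.067 ] w 0.0119 F [-9.9 -7.4 -0.1]
 turn units [0.03 0.15 0.01]
 shift units in current frame [ 0.004 -0.006 -0.015]  after turn [ 0.004 -0.006 -0.015]
[('lever_tip', array([ 0.5366, -0.1533,  0.1452]), 0.64), ('lever_pivot', array([ 0.4979, -0.1471,  0.1054]), 0.83)]
[('clamp_handle', array([ 0.4255, -0.1452,  0.0947]), 0.64), ('lever_tip', array([ 0.5363, -0.153 ,  0.1495]), 0.61), ('lever_pivot', array([ 0.4981, -0.1482,  0.1006]), 0.77)]
```

Emit:
jog_arm --commands "0 0 0 0.015 0 0 0;0 0 0 0.015 0 0 0;0 0 0 0 0 0 0"

```text
t: 45.5
ee_pos: [0.4258, -0.1395, 0.061]
orientation: [3.134, -0.194, -0.021]
force: [-10.9, -8.0, 0.6]
width: 0.0116
grip_force: 25.0
```

Emit:
jog_arm --commands "0 0 0 0.015 0 0 0;0 0 0 0.01 0 0 0;0 0 0 0 0 0 0"

```text
t: 45.8
ee_pos: [0.426, -0.1395, 0.0582]
orientation: [3.134, -0.194, -0.023]
force: [-17.8, -5.0, 14.5]
width: 0.0117
grip_force: 25.0
```

Emit:
jog_arm --commands "0.4 0 0 0 0 0 0;0.4 0 0 0 0 0 0;0.4 0 0 0 0 0 0;0.4 0 0 -0.15 0 0 0;0.4 0 0 -0.2 0 0 0;0 0 0 -0.05 0 0 0;0 0 0 0 0 0 0;0 0 0 0 0 0 0;0 0 0 0.1 0 0 0;0 0 0 0.05 0 0 0;0 0 0 0 0 0 0" --grip_force 20

```text
t: 46.9
ee_pos: [0.4289, -0.1378, 0.1051]
orientation: [-3.133, 0.196, 0.011]
force: [0.4, 0.3, -0.1]
width: 0.0007
grip_force: 0.0
```

```bash
python3 - <<'E'
from h import *
plan(nw(-.068,0,.092),down(NP[2]))
E
```

```text
t 46.9 tcp [ 0.4289 -0.1378  0.1051] w 0.0007 F [ 0.4  0.3 -0.1]
 turn units [-0.03  0.08 -0.  ]
 shift units in current frame [-0.01   0.004  0.066]  after turn [-0.01   0.004  0.065]
```

Emit:
jog_arm --commands "0 0 0 0.045 0 0 0;0 0 0 0.01 0 0 0;0 0 0 0 0 0 0"

```text
t: 47.2
ee_pos: [0.4313, -0.1389, 0.0975]
orientation: [-3.135, 0.197, 0.001]
force: [-0.1, 0.0, -0.3]
width: 0.0008
grip_force: 0.0
```

Emit:
jog_arm --commands "0 0 0 0.01 0 0 0;0 0 0 0.01 0 0 0;0 0 0 0 0 0 0"

```text
t: 47.5
ee_pos: [0.4314, -0.139, 0.0938]
orientation: [-3.135, 0.197, 0.0]
force: [0.6, 0.5, 0.3]
width: 0.0003
grip_force: 0.0
```

Emit:
jog_arm --commands "0 0 0 0.01 0 0 0;0 0 0 0.01 0 0 0;0 0 0 0.005 0 0 0;0 0 0 0 0 0 0"

```text
t: 47.9
ee_pos: [0.4318, -0.1392, 0.092]
orientation: [-3.135, 0.196, 0.001]
force: [-8.1, 4.0, 18.1]
width: 0.0004
grip_force: 8.8
```

Emit:
jog_arm --commands "0 0 0 -0.2 0 0 0;0 0 0 -0.2 0 0 0;0 0 0 -0.2 0 0 0;0 0.16 0 0 0 0 0;0 0.16 0 0 0 0 0;0 0.16 0 0 0 0 0;0 0.17 0 0 0 0 0;0 0 0 0 0 0 0;0 0 0 0 0 0 0"

```text
t: 48.8
ee_pos: [0.5603, -0.1552, 0.2081]
orientation: [-3.135, 0.196, 0.003]
force: [0.4, 0.4, 0.4]
width: 0.0001
grip_force: 0.0
```

```bash
python3 - <<'E'
from h import *
plan(nw(.068,0,.141),down(NP[2]))
E
```

```text
t 48.8 tcp [ 0.5603 -0.1552  0.2081] w 0.0001 F [0.4 0.4 0.4]
 turn units [-0.    0.02  0.  ]
 shift units in current frame [0.007 0.    0.336]  after turn [0.007 0.    0.336]
```

Emit:
jog_arm --commands "0 0.007 0 0.11 0 0 0;0 0 0 0.11 0 0 0;0 0 0 0.11 0 0 0;0 0 0 0 0 0 0;0 -0.04 0 0 0 0 0;0 -0.04 0 0 0 0 0;0 -0.04 0 0 0 0 0;0 -0.04 0 0 0 0 0;0 -0.04 0 0 0 0 0;0 -0.04 0 0 0 0 0;0 -0.04 0 0 0 0 0;0 0 0 0 0 0 0"

```text
t: 50.0
ee_pos: [0.5045, -0.148, 0.142]
orientation: [-3.135, 0.197, 0.004]
force: [0.2, 0.6, -0.2]
width: 0.0004
grip_force: 0.0
```

Emit:
jog_arm --commands "0 -0.03 0 0 0 0 0;0 -0.03 0 0 0 0 0;0 -0.02 0 0 0 0 0;0 -0.02 0 0 0 0 0;0 0 0 0 0 0 0"

```text
t: 50.5
ee_pos: [0.4863, -0.1459, 0.1429]
orientation: [3.135, -0.197, 0.001]
force: [1.3, -0.2, -1.3]
width: 0.0005
grip_force: 0.7
```

```bash
python3 - <<'E'
from h import *
plan(nw(-.0075,0,.141),down(NP[2]))
E
```

```text
t 50.5 tcp [ 0.4863 -0.1459  0.1429] w 0.0005 F [ 1.3 -0.2 -1.3]
 turn units [ 0.   -0.01 -0.  ]
 shift units in current frame [ 0.002 -0.     0.01 ]  after turn [ 0.002 -0.     0.01 ]
```

Push a little more until the stop is felt.

Emit:
jog_arm --commands "0 -0.01 0 0 0 0 0;0 -0.01 0 0 0 0 0;0 0 0 0 0 0 0"

```text
t: 50.8
ee_pos: [0.4854, -0.1458, 0.1432]
orientation: [3.135, -0.197, 0.014]
force: [11.6, -1.3, -8.6]
width: 0.0004
grip_force: 6.2
```

Emit:
jog_arm --commands "0 0.1 0 0 0 0 0;0 0 0 -0.2 0 0 0;0 0 0 -0.2 0 0 0;0 0 0 -0.2 0 0 0;0 0 -0.2 0 0 0 0;0 0 -0.2 0 0 0 0;0 0 -0.2 0 0 0 0;0 0 -0.2 0 0 0 0;0 0 -0.2 0 0 0 0;0 0 -0.2 0 0 0 0;0 0 -0.2 0 0 0 0;0 0 0 0 0 0 0"

```text
t: 52.0
ee_pos: [0.5368, 0.1335, 0.2627]
orientation: [-3.135, 0.188, 0.003]
force: [-0.1, 0.3, 0.8]
width: 0.0006
grip_force: 0.0
```

```bash
python3 - <<'E'
from h import *
a=snap('top'); b=snap('side')
for n in('top','side'):
    print([(k,world(n,d['centre']).round(4),round(d['confidence'],2)) for k in('clamp_handle','lever_tip','lever_pivot') for d in nets.pinpoint(k,n)[:1]])
print(nw(-.028,0,.147),nw(-.068,0,.086))
cv2.imwrite('pics/fin.png',np.hstack([cv2.resize(a[180:290,320:430,::-1],(400,400),interpolation=2),cv2.resize(b[165:265,265:365,::-1],(400,400),interpolation=2)]))
E
```

```text
[('clamp_handle', array([ 0.4264, -0.1396,  0.0844]), 0.65), ('lever_pivot', array([ 0.499 , -0.148 ,  0.1003]), 0.64)]
[('clamp_handle', array([ 0.425, -0.146,  0.083]), 0.64), ('lever_tip', array([ 0.4675, -0.1442,  0.1453]), 0.46), ('lever_pivot', array([ 0.4949, -0.1517,  0.0993]), 0.65)]
[ 0.46641847 -0.14340911  0.147     ] [ 0.42673056 -0.13842212  0.086     ]
```

View pics/fin.png

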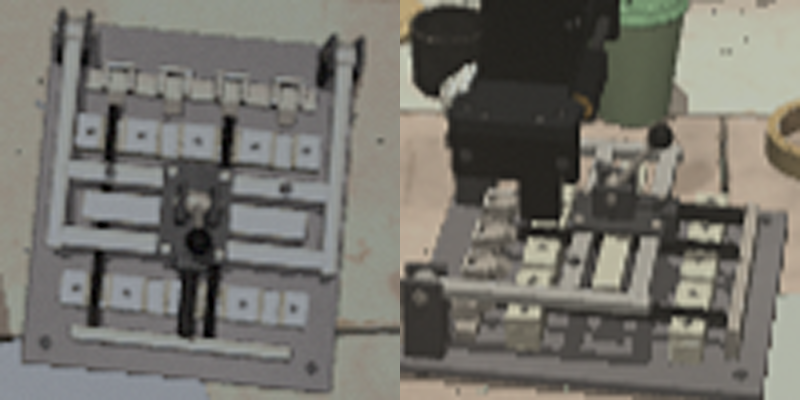

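The clamp is closed, the lever is back on the handle side with the feet down, and strips lie in lanes 1 and 3 against the datum stop. The gripper is clear, so I'm handing it in.

```bash
python3 -c "
from h import *
print(order.sign_off())"
```

```text
the job is handed in; nothing more can be done
None
```

The job is handed in: both strips that were in the tray are seated in lanes 1 and 3, felt down at each end, the clamp frame is closed and the lever is flipped back; sign-off returned no verdict.

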